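# Seat the index plate on the milling stand and lock it

### The job

Pick up the blue index plate by its white hub and lower it gently over the stand's steel shaft and brass anti-rotation pin together, feeling for the pin, until it lies flush on the aluminium head; never press it hard against the stand. Then swing the red keeper fully in over the edge of the plate and let go, leaving the dental cast, denture, jar and cup where they are.

Things in the scene. Friction and masses are not known exactly. Their poses are not given: they have to be found in the camera images.
- plate: Loose index plate, 0.14-0.28 kg, flat on the bench: blue flange 96 x 56 x 8 mm (x, y, z), on its centre a white hub 36 x 30 mm (x, y), 8 to 44 mm above the underside; grip it across the 30 mm flats (along y). Origin: centre of the underside; z up. A 13 mm bore runs through at the origin, an 8 mm pin hole at x = +34 mm, y = 0, between two yellow dots; 1 mm chamfers underneath.
- stand: Fixed grey milling stand; base 168 x 112 x 24 mm spans x -96 to +72, y -56 to +56 mm of its origin (bench height, on the shaft's axis; z up). On it a 92 mm aluminium head, top (the seat) 32 mm above the bench, carrying the shaft and the pin. The head's angle is unknown and unreported: from the shaft, the pin lies within 0.40 rad either side of the stand's +x. The head is too stiff to turn.
- seat (a point): Point on the shaft's axis on the head's top face, 32 mm above the bench; axes as the stand. A fully seated plate has its origin here. The brass pin, 7 mm diameter, 34 mm from this axis, tops out 16 mm above the seat (last 2 mm tapered to 3 mm). The plate drops over it only within about 0.03 rad of the right angle; otherwise its underside stops on the pin's top.
- keeper (a joint): Angle of the red keeper bar about its upright pivot: about 0 open (bar points to the stand's -y), grows anticlockwise from above, 1.57 closed (bar to the stand's +x, over the plate's edge), stop at 1.62. Needs about 1 N at the knob and stays where left. The bar's underside is 10 mm above the seat: it passes 2 mm above a seated plate and hits one that is not down.
- keeper_knob (a point): Centre of the top of the keeper's upright black knob, 11 mm diameter, 20 mm tall above the bar; the knob is 28 mm from the pivot; its top is 71 mm above the bench.
- keeper_pivot (a point): The keeper's pivot axis, fixed to the stand at its x = -68 mm, y = 0; 41 mm above the bench; axes as the stand.
- cast: Bystander: loose yellow stone dental cast, 44 x 48 x 28 mm; origin at the centre of its underside.
- denture: Bystander: loose pink denture base with teeth, 44 x 52 x 23 mm; origin at the centre of its underside.
- jar: Bystander: loose jar with a white lid, 58 mm diameter, 42 mm tall; origin at the centre of its underside.
- cup: Bystander: loose white mixing cup, 55 mm diameter, 50 mm tall; origin at the centre of its underside.
- shaft_top (a point): Top of the stand's fixed vertical steel shaft, 12 mm diameter, 50 mm above the seat; its last 5 mm taper to 6 mm diameter. Axes as the stand. Shaft and pin are delicate: all contact forces between plate and stand together, side forces included, should stay under 25 N.
Not all that is in view belongs to the job. Several things have the shape of the stand; the one meant has the colours described above. There is more than one size of the plate; the one meant has the size given above.

How it is judged (in metres and radians):
On the way:
1. the plate lies flush on the head, over shaft and pin, while the keeper is still open (distance between plate and seat below 0.0025 m and angle between plate's own z axis and vertical below 0.04 rad and angle between the x axis of plate and the x axis of stand, either way round below 0.5 rad and value of joint keeper below 0.7 rad), for 0.2 s.
At the end, for the whole second after the job is handed in: The plate is at rest, flush on the head over shaft and pin (its origin within 2.5 mm of the seat point, tilt under 0.04 rad, x axis within 0.5 rad of the stand's), and the keeper is swung in past 1.3 rad and at rest (distance between plate and seat below 0.0025 m and angle between plate's own z axis and vertical below 0.04 rad and angle between the x axis of plate and the x axis of stand, either way round below 0.5 rad and value of joint keeper above 1.3 rad and linear speed of plate below 0.02 m/s and velocity of joint keeper below 0.1 rad/s); the robot touches nothing.
It fails at once if the plate is pressed or dropped against the stand with more than 25 N (contact force between plate and stand above 25 N).
It fails at once if the cast is moved by more than 20 mm (distance of cast from where it was at the start of the episode above 0.02 m).
It fails at once if the denture is moved by more than 20 mm (distance of denture from where it was at the start of the episode above 0.02 m).
It fails at once if the jar is moved by more than 20 mm (distance of jar from where it was at the start of the episode above 0.02 m).
It fails at once if the cup is moved by more than 20 mm (distance of cup from where it was at the start of the episode above 0.02 m).
It also fails if it takes over 72 s, if anything falls off the work surface, if the arm or the gripper's body presses on something with over 40 N, if the wrist force passes 120 N, or if a joint passes its speed limit or range.

### The arm

A 7-joint arm with a two-finger parallel gripper is mounted at the origin on the work surface; the furniture and walls round the work are solid. World frame = base frame: x ahead of the robot, y to its left, z up, the work surface at z = 0. Lengths are in mm, angles in rad, forces in N, time in s.
With the tool pointing down it reaches from about 425 to 950 mm from the base axis. Payload 4.7 kg.
Tool frame: the origin (TCP) lies at the very end of the fingers, on their centre line; the grasp point (between the pads) lies 19 mm behind it; x points along the fingers, z is the direction in which the jaws open and shut, and the axes are right-handed (so a half turn about x gives the same grasp; the last joint's range is limited). The gripper opens to 87 mm and grips with 3 to 60 N. Pads are 19 mm wide; open, the fingers measure 117 mm over their backs; the gripper's body (75 mm by 190 mm) begins 51 mm behind the grasp point.
Start: joints at [1.217, 0.469, -0.049, 1.532, 0.024, 1.141, -0.082], TCP at [215.455, -639.712, 193.473] pointing down, gripper open.
Joint ranges: [-2.59, 2.59], [-0.33, 1.99], [-1.39, 1.29], [0.1, 2.45], [-1.04, 4.18], [0.21, 1.99], [-2.66, 2.66]. Speed limits (rad/s): [2.57, 2.57, 3.14, 3.14, 3.14, 3.14, 3.14].

### API

Orientations are given as a unit quaternion [x, y, z, w].
In Python, from cell import ctrl gives the robot as it stands.
- The arm moves only by the tool apply_moves, never from a script. Its arguments are lists of equal length, an entry for each row: "delta_pos": the shift along the tool's x, y, z in m, a list of three; "twist": the turn, a rotation vector about the tool's x, y, z in degrees, a list of three; "fingers": the gripper's target within -1 to 1 (fully open at 1, half-way at 0, shut at -1). In form: {"delta_pos": [[tx, ty, tz], ...], "twist": [[ax, ay, az], ...], "fingers": [fingers, ...]}. A call has 1 to 8 rows; each row shifts and turns the commanded pose from where the row before left it, along the tool's axes as they then stand; what a row does not reach is not made up. A row lasts 1/10 s, in which the tool goes at most 50 mm and 8.59 degrees, less where a joint would pass 70% of its speed; a pose out of reach is approached as far as the arm can. A call with a gripper value outside its range is refused whole. The fingers move at their own pace and stop on an object; "newtons" is the grip in N (left out, the last holds). Time passes only in rows, so rows that do not move let the fingers close. It gives the time, the measured TCP pose, the force and the opening at its end, in the units of the state.
- ctrl.state(): the state, without advancing time (a new reading comes with each control period).
- ctrl.snapshot(name): name is "scene" or "side" or "wrist"; returns the picture (400x640x3 uint8, red, green, blue); there is no depth.
- ctrl.get_calibration(name): a dict with "K" (3x3 intrinsics, pixels), "k1" (the pictures are not rectified: a ray, as slopes to the right and down, at radius r is drawn at 1 + k1 r^2 times it, then the intrinsics apply), "R" (3x3) and "t" (3): a world point X has camera coordinates R X + t. Camera axes: x right, y down, z forward; pixel columns grow to the right and rows downward; lengths in mm; the calibration is good to about 2 mm. A picture is of the moment at which its call begins: read the wrist's pose just before it. get_calibration takes no time and is no camera call; for the wrist camera it gives the pose at the moment of the call.
- ctrl.close_job(): hands the job in, once; it reports no verdict.
The state is a dict: "time_s": time; "joints": joint angles; "joint_vel": joint speeds; "joint_torque": joint torques, N m; "tool_pos": TCP position; "orientation": TCP orientation; "wrist_force": force on the tool from outside, world axes, zero at the start; "ft_torque": the same for the moment, N m; "width": opening from 0.0 (shut) to 1.0 (fully open).
Only numpy, scipy, OpenCV 4.12 (cv2) and the standard library are available. Lean on these libraries where they do the work, as an engineer would, in place of code of your own. Each camera call takes 0.05 s, during which the arm holds its last target.

## Working session

There is one attempt and no reset: what is moved stays moved. The work goes in short steps, Python scripts to look and compute and a tool call to move; the robot and the scene stay as the last step left them, time stands still between calls to the robot, and variables do not carry over. Pictures are saved under pics/ and viewed, and the job is handed in when it is done.

Besides the shell and the picture viewer there is one more tool, called after "Request:" as name(argument=value, ...) on one line, values as JSON. apply_moves: Moves the arm, as the interface text tells. Its arguments: {"type":"object","properties":{"delta_pos":{"type":"array"},"twist":{"type":"array"},"fingers":{"type":"array"},"newtons":{"type":"number"}},"required":["delta_pos","twist","fingers"]}

```bash
ls; mkdir -p pics; python3 - <<'E'
from cell import ctrl
import cv2
print(ctrl.state())
for n in ["scene","side","wrist"]:
    c=ctrl.get_calibration(n); print(n,c)
    im=ctrl.snapshot(n); cv2.imwrite(f"pics/{n}0.png",im[:,:,::-1])
E
```

```text
pics
{'time_s': 0.0, 'joints': array([ 1.21707194,  0.46947952, -0.04858021,  1.53372422,  0.02409765,
        1.1409817 , -0.08230652]), 'joint_vel': array([ 0.00125037, -0.00100703, -0.00220311, -0.00036849,  0.00072388,
        0.00180454, -0.00055167]), 'joint_torque': array([-2.66558600e-04, -5.07982063e+01, -8.05075374e-02, -2.36155772e+01,
       -6.13184483e-02,  3.77505238e-02,  1.71790475e-04]), 'tool_pos': array([ 215.20593956, -639.06639263,  192.36094476]), 'orientation': array([ 0.41295814,  0.57486385, -0.41217573,  0.57367961]), 'wrist_force': array([-0.50515673, -0.10668214,  0.52133937]), 'ft_torque': array([-0.03413998, -0.00573384,  0.00270202]), 'width': 0.9999984962730636}
scene {'K': array([[510.22757907,   0.        , 316.27005001],
       [  0.        , 510.22757907, 200.30821789],
       [  0.        ,   0.        ,   1.        ]]), 'k1': -0.1633363830724213, 'R': array([[ 0.76049744,  0.64929404,  0.00780303],
       [ 0.40664682, -0.46685506, -0.78529276],
       [-0.50624303,  0.60038621, -0.61907544]]), 't': array([-412.91271815,  -51.44395603, 1760.23845492])}
side {'K': array([[391.88723684,   0.        , 319.96081679],
       [  0.        , 391.88723684, 201.67440133],
       [  0.        ,   0.        ,   1.        ]]), 'k1': 0.031661209668418594, 'R': array([[ 0.99003258, -0.1408191 ,  0.0023402 ],
       [-0.07990212, -0.5752822 , -0.81404302],
       [ 0.11597908,  0.80574212, -0.58079987]]), 't': array([-447.63121324,  193.39780069,  880.14927469])}
wrist {'K': array([[309.33541012,   0.        , 321.86229468],
       [  0.        , 309.33541012, 202.1625216 ],
       [  0.        ,   0.        ,   1.        ]]), 'k1': -0.0148789179557865, 'R': array([[ 0.31959779, -0.94755066, -0.0022373 ],
       [-0.90200961, -0.30495885,  0.30557939],
       [-0.29023424, -0.09564443, -0.95216397]]), 't': array([-673.84179892,  -37.11003124,  391.79001811])}
```

View pics/scene0.png

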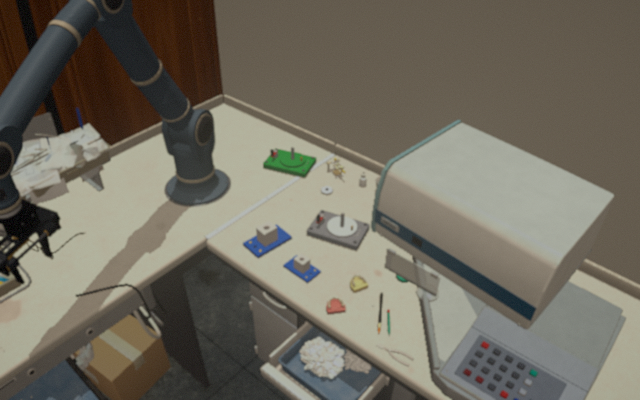

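View pics/side0.png

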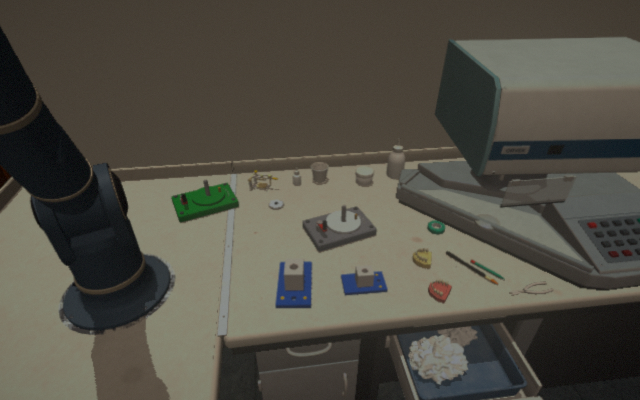

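View pics/wrist0.png

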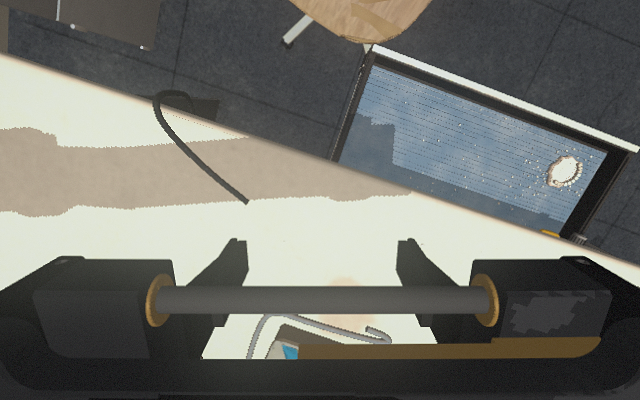

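The side view shows the grey stand at about (340,225), blue plates at (294,285) and (364,282), the cast at (423,257), and the denture at (440,291). I'll enlarge these.

```bash
cat > h.py <<'E'
import numpy as np, cv2
from cell import ctrl
def cal(n): return ctrl.get_calibration(n)
def proj(c,X):
    X=np.atleast_2d(X); p=X@c['R'].T+c['t']; s=p[:,:2]/p[:,2:]
    r2=(s**2).sum(1,keepdims=True); s=s*(1+c['k1']*r2)
    return s*[c['K'][0,0],c['K'][1,1]]+c['K'][:2,2]
def back(c,uv,z):
    uv=np.atleast_2d(uv).astype(float); d=(uv-c['K'][:2,2])/[c['K'][0,0],c['K'][1,1]]; s=d.copy()
    for _ in range(30): s=d/(1+c['k1']*(s**2).sum(1,keepdims=True))
    ray=np.c_[s,np.ones(len(s))]@c['R']; o=-c['R'].T@c['t']
    return o+ray*((z-o[2])/ray[:,2])[:,None]
def crop(im,x0,y0,x1,y1,k,name):
    o=cv2.resize(im[y0:y1,x0:x1],None,fx=k,fy=k,interpolation=cv2.INTER_CUBIC); cv2.imwrite(name,o)
E
python3 - <<'E'
from h import *
a=cv2.imread('pics/side0.png'); crop(a,260,190,460,310,4,'pics/sc.png')
b=cv2.imread('pics/scene0.png'); crop(b,235,195,395,315,5,'pics/scc.png')
c=cal('side')
for p,z in [((340,230),32),((294,290),0),((364,284),0),((423,260),10),((440,292),10),((276,204),5),((320,175),20),((364,175),20),((205,205),20)]: print(p,back(c,p,z).round())
E
```

```text
(340, 230) [[517.  94.  32.]]
(294, 290) [[385. -60.   0.]]
(364, 284) [[544. -64.   0.]]
(423, 260) [[699. -18.  10.]]
(440, 292) [[ 700. -118.   10.]]
(276, 204) [[362. 267.   5.]]
(320, 175) [[507. 384.  20.]]
(364, 175) [[644. 365.  20.]]
(205, 205) [[164. 269.  20.]]
```

View pics/sc.png

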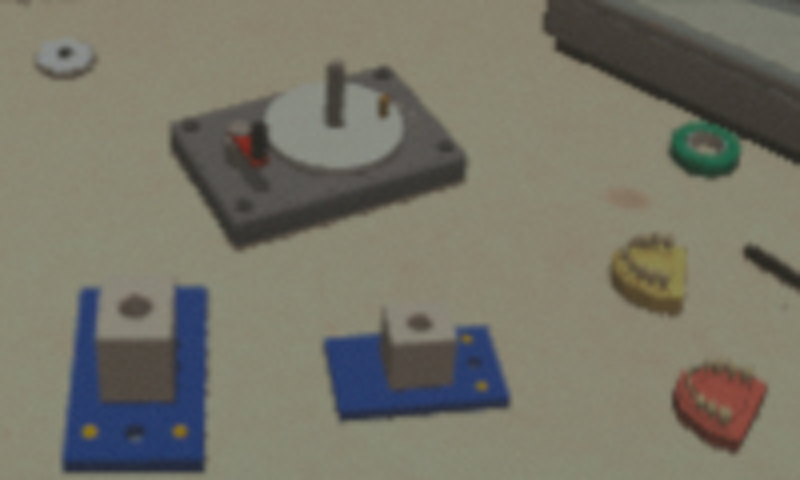

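View pics/scc.png

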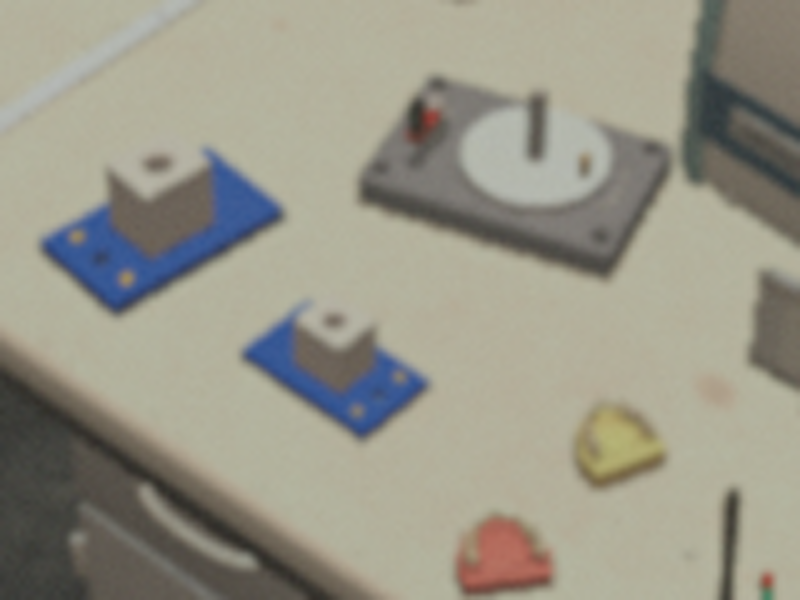

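```bash
cat > fit.py <<'E'
from h import *
from scipy.optimize import least_squares
S=lambda x,y:('side',260+x/4,190+y/4)
W=lambda x,y:('scene',235+x/5,195+y/5)
C={n:cal(n) for n in('side','scene')}
def pose(p,q):
    c,s=np.cos(p[2]),np.sin(p[2]); return np.array([p[0]+c*q[0]-s*q[1],p[1]+s*q[0]+c*q[1],q[2]])
def run(obs,p0,extra=None):
    def f(p):
        r=[]
        for q,(n,u,v) in obs:
            q=q(p) if callable(q) else q
            r+=list(proj(C[n],pose(p,q))[0]-[u,v])
        return r
    s=least_squares(f,p0,loss='soft_l1'); print(s.x.round(4)); print(np.array(s.fun).reshape(-1,2).round(1).tolist()); return s.x
plate=[((-48,28,8),S(325,338)),((48,28,8),S(488,326)),((48,-28,8),S(509,400)),((-48,-28,8),S(341,413)),((0,0,44),S(419,322)),((34,0,8),S(476,362)),
((0,0,44),W(335,320)),((34,0,8),W(379,393)),((48,28,8),W(428,382)),((48,-28,8),W(362,432)),((-48,-28,8),W(243,352))]
if __name__=='__main__':
    run(plate,[544,-55,0.1])
    pin=lambda p:(34*np.cos(p[3]),34*np.sin(p[3]),48)
    knob=lambda p:(-68+28*np.sin(p[4]),-28*np.cos(p[4]),71)
    st=[((0,0,82),S(336,65)),((0,0,32),S(336,124)),(pin,S(384,97)),((-96,56,24),S(172,125)),((72,56,24),S(388,68)),((72,-56,24),S(466,155)),((-96,-56,24),S(240,235)),(knob,S(260,122)),
    ((0,0,82),W(538,95)),((0,0,32),W(537,156)),(pin,W(586,155)),((-96,56,24),W(437,78)),((72,56,24),W(670,155)),((72,-56,24),W(607,265)),((-96,-56,24),W(362,182)),(knob,W(415,97))]
    run(st,[520,100,0.3,0,0.1])
E
python3 fit.py
```

```text
[ 5.43298e+02 -6.43068e+01 -3.23000e-02]
[[-0.2, -0.3], [-0.2, -0.5], [0.6, -0.7], [-0.3, -0.4], [0.3, -0.3], [-0.3, -0.1], [-0.5, 0.5], [-0.3, 0.8], [0.3, 0.2], [-0.1, 1.0], [-0.9, 0.0]]
[ 5.340188e+02  1.283684e+02  2.759000e-01 -5.850000e-02  2.720000e-02]
[[0.8, -0.6], [0.0, 0.1], [0.2, -0.8], [-0.9, -0.8], [0.9, -1.5], [2.1, 0.1], [-0.9, -2.3], [0.3, 1.4], [-0.4, 0.2], [-0.8, 0.7], [-0.2, 0.4], [-2.1, -0.8], [1.0, -1.5], [0.5, -0.7], [-2.3, -0.4], [-0.3, 1.9]]
```

```bash
cat > mv.py <<'E'
import sys
from h import *
from scipy.spatial.transform import Rotation as Ro
def tool():
    s=ctrl.state(); return s['tool_pos'],Ro.from_quat(s['orientation']),s
def Rdown(yaw):  # tool x down, tool z at world yaw angle
    x=np.array([0,0,-1.]);z=np.array([np.cos(yaw),np.sin(yaw),0]);y=np.cross(z,x)
    return Ro.from_matrix(np.c_[x,y,z])
def info():
    p,R,s=tool(); M=R.as_matrix()
    print('t %.2f'%s['time_s'],'p',p.round(1),'xax',M[:,0].round(4),'zyaw %.4f'%np.arctan2(M[1,2],M[0,2]),'F',s['wrist_force'].round(2),'T',s['ft_torque'].round(2),'w %.3f'%s['width'],'j',s['joints'].round(2))
def goto(pt,yaw):
    p,R,s=tool(); T=Rdown(yaw); print('rotvec(deg, tool now)',(R.inv()*T).as_rotvec(degrees=True).round(2))
    d=np.array(pt)-p; print('shift world',d.round(1),'tool-now mm',R.inv().apply(d).round(1),'tool-after mm',T.inv().apply(d).round(1))
if __name__=='__main__':
    info()
    if len(sys.argv)>1: goto([float(a) for a in sys.argv[1:4]],float(sys.argv[4]))
E
python3 mv.py 543 -64 180 1.538; python3 mv.py 543 -64 180 -1.6035
```

```text
t 0.15 p [ 215.2 -639.2  192.6] xax [-5.0e-04  1.4e-03 -1.0e+00] zyaw -1.2460 F [ 0.35 -0.11 -0.84] T [-0.02  0.01 -0.02] w 1.003 j [ 1.22  0.47 -0.05  1.53  0.02  1.14 -0.08]
rotvec(deg, tool now) [-1.5951e+02 -2.0000e-02 -1.2000e-01]
shift world [327.8 575.2 -12.6] tool-now mm [  13.3  494.2 -440.6] tool-after mm [  12.6 -308.7  585.7]
t 0.15 p [ 215.2 -639.2  192.6] xax [-5.0e-04  1.4e-03 -1.0e+00] zyaw -1.2460 F [ 0.35 -0.11 -0.84] T [-0.02  0.01 -0.02] w 1.003 j [ 1.22  0.47 -0.05  1.53  0.02  1.14 -0.08]
rotvec(deg, tool now) [ 2.048e+01 -8.000e-02  2.000e-02]
shift world [327.8 575.2 -12.6] tool-now mm [  13.3  494.2 -440.6] tool-after mm [  12.6  308.8 -585.7]
```

Request:
apply_moves(delta_pos=[[0, 0, 0], [0, 0, 0], [0, 0, 0], [0, 0.017, -0.0325], [0, 0.017, -0.0325], [0, 0.017, -0.0325], [0, 0.017, -0.0325], [0, 0.017, -0.0325]], twist=[[7, 0, 0], [7, 0, 0], [6.5, 0, 0], [0, 0, 0], [0, 0, 0], [0, 0, 0], [0, 0, 0], [0, 0, 0]], fingers=[1, 1, 1, 1, 1, 1, 1, 1])

```text
time_s: 0.95
tool_pos: [306.2, -478.5, 193.2]
orientation: [0.508, 0.492, -0.508, 0.492]
wrist_force: [0.9, 0.0, -0.0]
width: 1.004
```

Request:
apply_moves(delta_pos=[[0, 0.017, -0.0325], [0, 0.017, -0.0325], [0, 0.017, -0.0325], [0, 0.017, -0.0325], [0, 0.017, -0.0325], [0, 0.017, -0.0325], [0, 0.017, -0.0325], [0, 0.017, -0.0325]], twist=[[0, 0, 0], [0, 0, 0], [0, 0, 0], [0, 0, 0], [0, 0, 0], [0, 0, 0], [0, 0, 0], [0, 0, 0]], fingers=[1, 1, 1, 1, 1, 1, 1, 1])

```text
time_s: 1.75
tool_pos: [450.6, -223.3, 193.4]
orientation: [-0.508, -0.492, 0.508, -0.492]
wrist_force: [0.3, -1.2, -0.4]
width: 0.998
```

```bash
python3 mv.py 543 -64 180 -1.6035; python3 - <<'E'
from h import *
c=cal('wrist'); print(-c['R'].T@c['t'],c['R'][2])
cv2.imwrite('pics/w1.png',ctrl.snapshot('wrist')[:,:,::-1])
E
```

```text
t 1.75 p [ 450.6 -223.3  193.4] xax [-1.e-04 -1.e-04 -1.e+00] zyaw -1.6039 F [ 0.3  -1.2  -0.44] T [-0.01 -0.02 -0.02] w 0.998 j [ 0.56  0.2  -0.21  1.92  0.05  1.02 -1.28]
rotvec(deg, tool now) [-0.02  0.01  0.01]
shift world [ 92.4 159.3 -13.4] tool-now mm [  13.4   87.1 -162.3] tool-after mm [  13.4   87.1 -162.3]
[ 535.24792516 -225.94061252  383.77167649] [-0.30559479  0.01025307 -0.95210645]
```

View pics/w1.png

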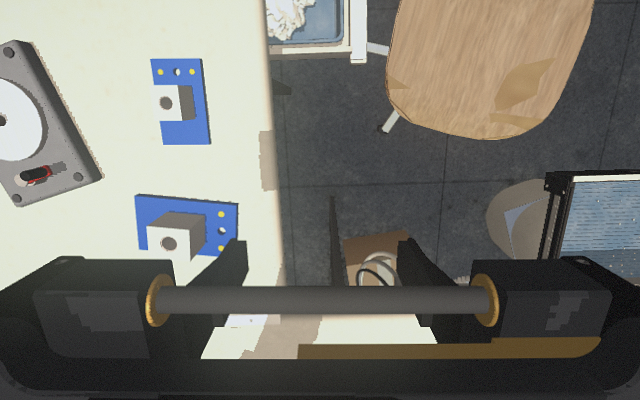

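Request:
apply_moves(delta_pos=[[0, 0.0005, -0.04], [0, 0, -0.04], [0, 0.0005, -0.04], [0, 0, -0.04], [0, 0.0005, -0.04], [0, 0, -0.04], [0, 0, 0], [0, 0, 0]], twist=[[0, 0, 0], [0, 0, 0], [0, 0, 0], [0, 0, 0], [0, 0, 0], [0, 0, 0], [0, 0, 0], [0, 0, 0]], fingers=[1, 1, 1, 1, 1, 1, 1, 1])

```text
time_s: 2.6
tool_pos: [459.5, 15.6, 193.4]
orientation: [-0.507, -0.492, 0.508, -0.492]
wrist_force: [0.5, -1.4, -0.3]
width: 0.998
```

```bash
python3 mv.py 543 -64 180 -1.6035; python3 - <<'E'
from h import *
import pickle
c=cal('wrist'); print(-c['R'].T@c['t'],c['R'][2])
im=ctrl.snapshot('wrist')[:,:,::-1].copy()
pickle.dump(c,open('w2.pkl','wb'))
cv2.imwrite('pics/w2.png',im)
E
```

```text
t 2.60 p [459.5  15.6 193.4] xax [-2.e-04 -4.e-04 -1.e+00] zyaw -1.6015 F [ 0.52 -1.37 -0.3 ] T [-0.04 -0.01  0.  ] w 0.998 j [ 0.24  0.14 -0.4   2.    0.06  1.01 -1.79]
rotvec(deg, tool now) [0.12 0.03 0.01]
shift world [ 83.5 -79.6 -13.4] tool-now mm [13.4 85.9 77. ] tool-after mm [13.4 86.1 76.8]
[544.15303855  13.19347948 383.70522363] [-0.30577047  0.00923982 -0.95206042]
```

View pics/w2.png

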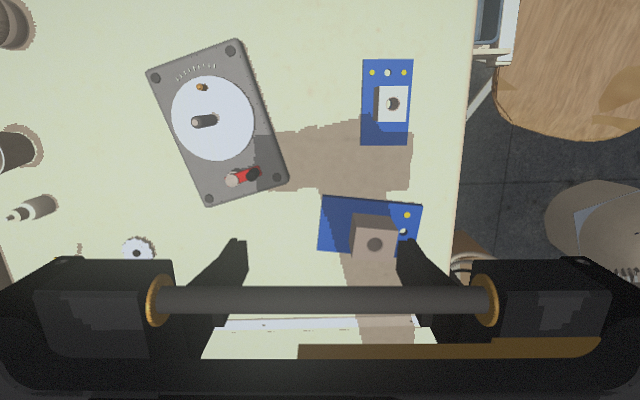

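```bash
python3 - <<'E'
from h import *
a=cv2.imread('pics/w2.png'); crop(a,140,30,300,150+66,5,'pics/w2a.png') if 0 else None
crop(a,140,35,300,215,4,'pics/w2a.png'); crop(a,350,50,430,155,6,'pics/w2b.png')
E
```

```text
(no output)
```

View pics/w2a.png

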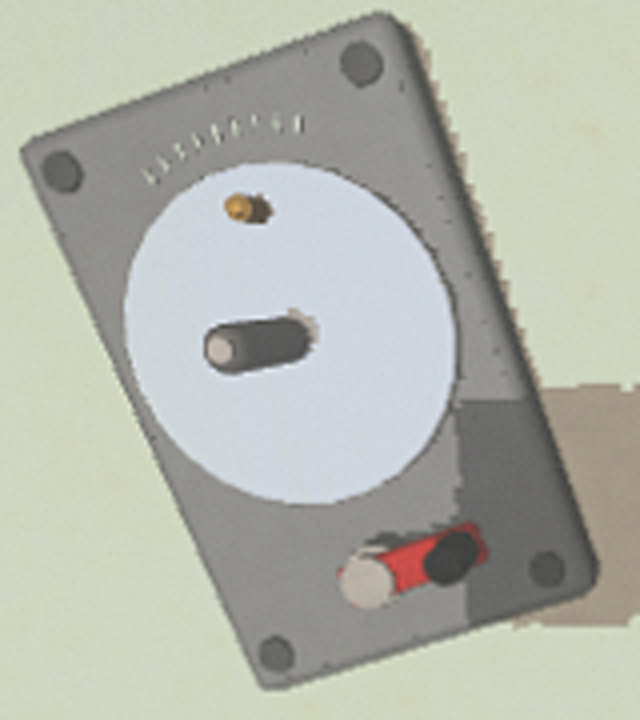

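View pics/w2b.png

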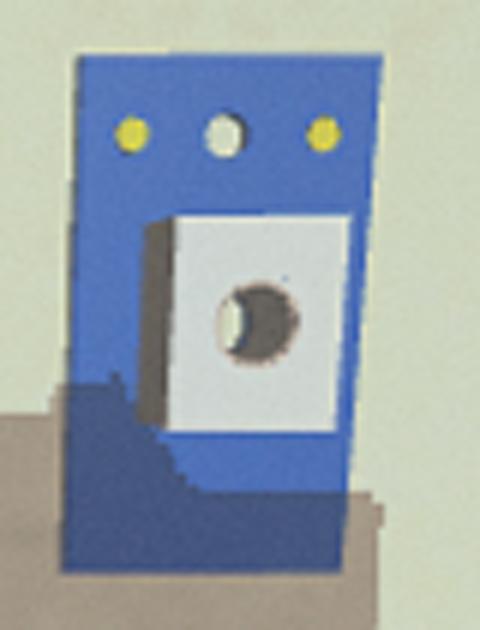

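```bash
cat > fit2.py <<'E'
from fit import *
import pickle
C['w']=pickle.load(open('w2.pkl','rb'))
A=lambda x,y:('w',140+x/4-.4,35+y/4-.4)
B=lambda x,y:('w',350+x/6-.4,50+y/6-.4)
pl=[((18,15,44),B(175,214)),((18,-15,44),B(351,214)),((-18,-15,44),B(336,430)),((-18,15,44),B(165,430)),((0,0,44),B(258,323)),((34,0,8),B(226,135)),((48,28,8),B(78,55)),((48,-28,8),B(382,55)),((-48,-28,8),B(342,572)),((-48,28,8),B(62,572))]
run(pl,[544,-64,0])
pin=lambda p:(34*np.cos(p[3]),34*np.sin(p[3]),48)
stt=[((0,0,82),A(221,349)),((0,0,32),A(291,333)),(pin,A(238,207)),((-68,0,48),A(366,580))]
run(stt,[534,128,.27,0])
E
python3 fit2.py
```

```text
[ 5.413381e+02 -6.067500e+01 -2.580000e-02]
[[0.2, 0.1], [-0.1, 0.0], [-0.3, -0.0], [0.1, 0.0], [-0.2, 0.1], [0.0, -0.1], [0.3, -0.3], [-0.1, -0.4], [-0.1, 0.2], [0.2, 0.3]]
[ 5.311957e+02  1.341929e+02  2.590000e-01 -1.454000e-01]
[[-0.1, -0.3], [0.1, 1.0], [-0.1, -0.7], [0.1, 0.3]]
```

Request:
apply_moves(delta_pos=[[0, -0.003, -0.038], [0, -0.003, -0.038], [0, -0.002, -0.04], [0, 0, 0], [0, 0, 0], [0, 0, 0]], twist=[[0, 0, 0], [0, 0, 0], [0, 0, 0], [0, 0, 0], [0, 0, 0], [0, 0, 0]], fingers=[1, 1, 1, 1, 1, 1])

```text
time_s: 3.25
tool_pos: [455.8, 129.0, 193.1]
orientation: [-0.509, -0.491, 0.509, -0.491]
wrist_force: [-0.2, 0.3, 0.3]
width: 1.005
```

```bash
cat > snap.py <<'E'
import sys,pickle
from mv import *
n=sys.argv[1]
info()
c=cal('wrist'); c['tool']=tool()[:2]
im=ctrl.snapshot('wrist')[:,:,::-1].copy()
pickle.dump(c,open(n+'.pkl','wb')); cv2.imwrite(f'pics/{n}.png',im)
if len(sys.argv)>2:
    x0,y0,x1,y1,k=map(int,sys.argv[2:7]); crop(im,x0,y0,x1,y1,k,f'pics/{n}c.png')
E
python3 snap.py w3 250 10 400 160 4
```

```text
t 3.25 p [455.8 129.  193.1] xax [-5.0e-04 -1.2e-03 -1.0e+00] zyaw -1.6073 F [-0.18  0.31  0.31] T [ 0.04 -0.02 -0.02] w 1.005 j [ 0.07  0.17 -0.48  1.97  0.1   1.02 -2.07]
```

View pics/w3.png

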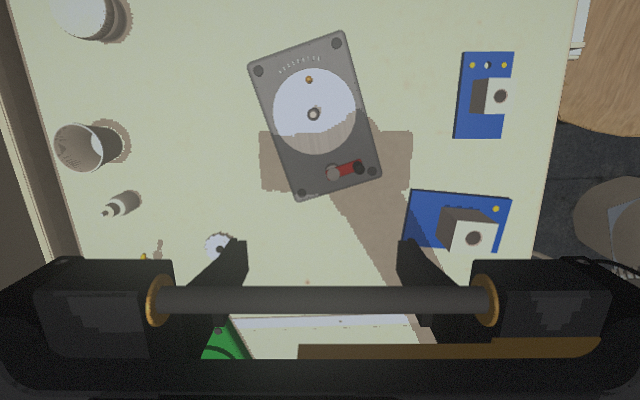

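View pics/w3c.png

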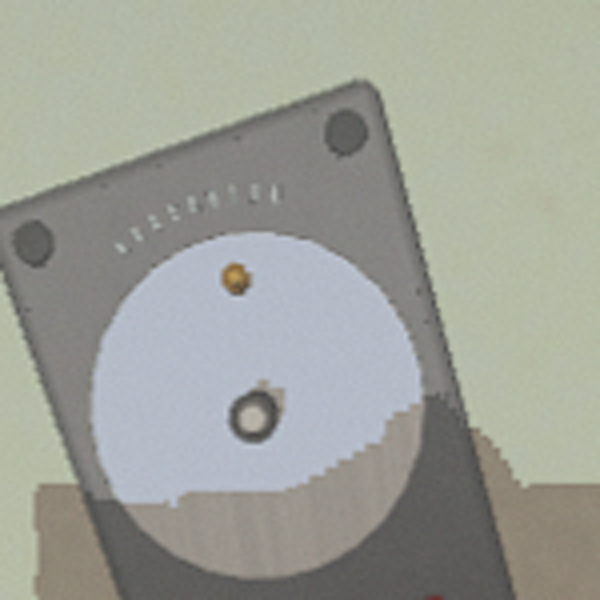

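Request:
apply_moves(delta_pos=[[0, 0.001, 0.038], [0, 0, 0.038], [0, 0.001, 0.038], [0, 0, 0.038], [0, 0, 0.038], [0, 0, 0], [0, 0, 0], [0, 0, 0]], twist=[[0, 0, 0], [0, 0, 0], [0, 0, 0], [0, 0, 0], [0, 0, 0], [0, 0, 0], [0, 0, 0], [0, 0, 0]], fingers=[1, 1, 1, 1, 1, 1, 1, 1])

```text
time_s: 4.1
tool_pos: [451.2, -58.2, 193.5]
orientation: [0.508, 0.492, -0.508, 0.492]
wrist_force: [0.1, -0.2, -0.4]
width: 1.003
```

```bash
python3 snap.py w4 250 30 400 180 4
```

```text
t 4.10 p [451.2 -58.2 193.5] xax [ 1.e-04  3.e-04 -1.e+00] zyaw -1.6036 F [ 0.05 -0.19 -0.36] T [0.1  0.03 0.01] w 1.003 j [ 0.35  0.13 -0.34  2.02  0.05  1.01 -1.62]
```

View pics/w4c.png

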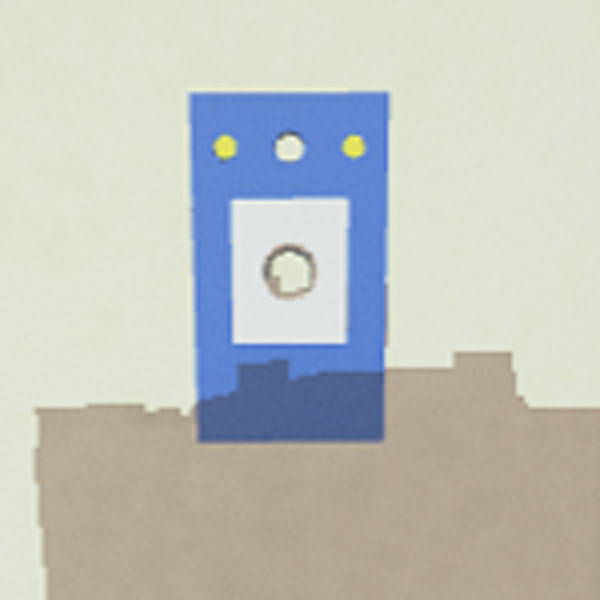

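```bash
cat > fit3.py <<'E'
from fit import *
import pickle
C['w3']=pickle.load(open('w3.pkl','rb'));C['w4']=pickle.load(open('w4.pkl','rb'))
A=lambda x,y:('w3',250+x/4-.4,10+y/4-.4)
B=lambda x,y:('w4',250+x/4-.4,30+y/4-.4)
pl=[((18,15,44),B(231,199)),((18,-15,44),B(349,199)),((-18,-15,44),B(347,344)),((-18,15,44),B(232,344)),((0,0,44),B(290,271)),((34,0,8),B(289,147)),((48,28,8),B(190,92)),((48,-28,8),B(390,92)),((-48,-28,8),B(384,441)),((-48,28,8),B(198,441))]
P=run(pl,[544,-64,0])
pin=lambda p:(34,0,48)
stt=[((0,0,82),A(254,417)),((0,0,32),A(257,405)),(pin,A(237,279))]
Q=run(stt,[534,128,.2]); print(Q-P)
for (n,u,v),z in [(A(254,417),82),(A(257,405),32),(A(237,279),48)]: print(back(C[n],(u,v),z).round(2))
E
python3 fit3.py
```

```text
[ 5.411765e+02 -6.109000e+01 -3.010000e-02]
[[0.1, -0.2], [-0.2, -0.3], [-0.1, -0.2], [0.4, -0.1], [0.0, 0.2], [0.2, -0.1], [-0.3, 0.1], [0.2, -0.1], [-0.1, 0.3], [-0.3, 0.4]]
[5.309495e+02 1.347805e+02 1.081000e-01]
[[-0.2, 0.0], [0.3, 1.5], [-0.1, -1.1]]
[-1.02270551e+01  1.95870549e+02  1.38182717e-01]
[[530.95 134.63  82.  ]]
[[532.49 135.06  32.  ]]
[[563.69 138.38  48.  ]]
```

Request:
apply_moves(delta_pos=[[0.01, 0.03, 0.0005], [0.02, 0.03, 0.0005], [0.03, 0.031, 0], [0.03, 0, 0], [0.03, 0, 0], [0, 0, 0], [0, 0, 0]], twist=[[0, 0, 0], [0, 0, 0], [0, 0, 0], [0, 0, 0], [0, 0, 0], [0, 0, 0], [0, 0, 0]], fingers=[1, 1, 1, 1, 1, 1, 1])

```text
time_s: 4.85
tool_pos: [542.3, -61.6, 73.7]
orientation: [0.508, 0.492, -0.508, 0.492]
wrist_force: [0.3, -0.8, 0.5]
width: 1.005
```

```bash
python3 mv.py 542 -62.5 13 -1.601; python3 snap.py w5
```

```text
t 4.85 p [542.3 -61.6  73.7] xax [-3.e-04  5.e-04 -1.e+00] zyaw -1.6022 F [ 0.26 -0.84  0.47] T [ 0.04 -0.08  0.01] w 1.005 j [ 0.28  0.42 -0.31  1.95  0.17  0.8  -1.72]
rotvec(deg, tool now) [-0.07 -0.03  0.02]
shift world [ -0.3  -0.9 -60.7] tool-now mm [60.7 -0.3  0.9] tool-after mm [60.7 -0.3  0.9]
t 4.85 p [542.3 -61.6  73.7] xax [-3.e-04  5.e-04 -1.e+00] zyaw -1.6022 F [ 0.26 -0.84  0.47] T [ 0.04 -0.08  0.01] w 1.005 j [ 0.28  0.42 -0.31  1.95  0.17  0.8  -1.72]
```

View pics/w5.png

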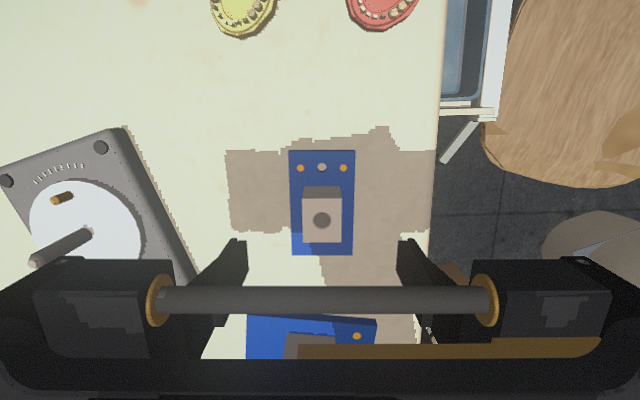

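Request:
apply_moves(delta_pos=[[0.02, 0, 0], [0.02, 0, 0], [0.01, 0, 0], [0.01, 0, 0], [0, 0, 0], [0, 0, 0]], twist=[[0, 0, 0], [0, 0, 0], [0, 0, 0], [0, 0, 0], [0, 0, 0], [0, 0, 0]], fingers=[1, 1, 1, 1, 1, 1])

```text
time_s: 5.5
tool_pos: [542.8, -62.6, 14.2]
orientation: [0.508, 0.491, -0.508, 0.492]
wrist_force: [0.7, 1.6, -1.2]
width: 1.0
```

```bash
python3 mv.py; python3 snap.py w6
```

```text
t 5.50 p [542.8 -62.6  14.2] xax [ 1.4e-03 -1.0e-04 -1.0e+00] zyaw -1.6037 F [ 0.69  1.59 -1.17] T [ 0.04 -0.03 -0.02] w 1.000 j [ 0.26  0.5  -0.28  1.98  0.21  0.68 -1.76]
t 5.50 p [542.8 -62.6  14.2] xax [ 1.4e-03 -1.0e-04 -1.0e+00] zyaw -1.6037 F [ 0.69  1.59 -1.17] T [ 0.04 -0.03 -0.02] w 1.000 j [ 0.26  0.5  -0.28  1.98  0.21  0.68 -1.76]
```

View pics/w6.png

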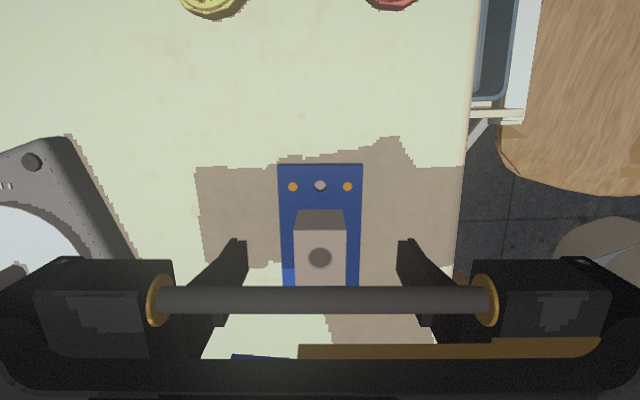

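```bash
python3 - <<'E'
from fit import *
import pickle
from scipy.spatial.transform import Rotation as Ro
c=C['w']=pickle.load(open('w6.pkl','rb'))
p,R=c['tool']
for q in [(0,0,0),(0,0,43.5),(0,0,-43.5),(0,9.5,43.5),(0,9.5,-43.5)]: print(q,proj(c,p+R.apply(q)).round(1))
w=lambda u,v:('w',u,v)
run([((18,15,44),w(299,229)),((18,-15,44),w(346,228)),((0,0,44),w(320,258)),((34,0,8),w(320,185)),((48,28,8),w(278,163)),((48,-28,8),w(363,163))],[542,-62,0])
im=cv2.imread('pics/w6.png'); crop(im,220,150,420,300,4,'pics/w6c.png')
E
```

```text
(0, 0, 0) [[322.2 235.6]]
(0, 0, 43.5) [[387.1 235.6]]
(0, 0, -43.5) [[257.2 235.6]]
(0, 9.5, 43.5) [[388.  222.4]]
(0, 9.5, -43.5) [[256.3 222.3]]
[ 5.424379e+02 -6.152520e+01 -2.870000e-02]
[[-5.6, -0.4], [0.9, 0.4], [0.3, -0.7], [0.3, -0.3], [-1.4, 0.7], [0.8, 0.4]]
```

View pics/w6c.png

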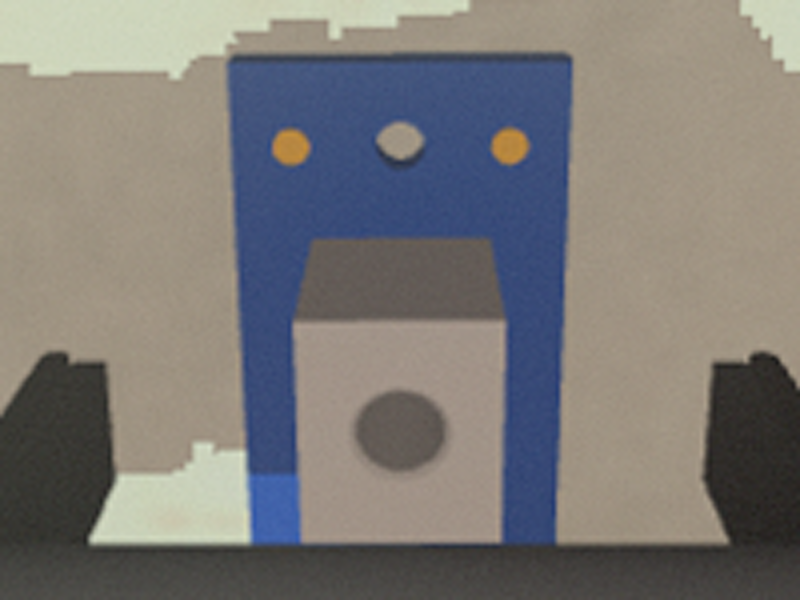

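Request:
apply_moves(delta_pos=[[0, 0, 0], [0, 0, 0], [0, 0, 0], [0, 0, 0], [0, 0, 0], [0, 0, 0], [0, 0, 0], [0, 0, 0]], twist=[[0, 0, 0], [0, 0, 0], [0, 0, 0], [0, 0, 0], [0, 0, 0], [0, 0, 0], [0, 0, 0], [0, 0, 0]], fingers=[-1, -1, -1, -1, -1, -1, -1, -1], newtons=30)

```text
time_s: 6.35
tool_pos: [542.2, -62.5, 13.5]
orientation: [0.508, 0.492, -0.508, 0.492]
wrist_force: [-0.5, -0.0, -0.6]
width: 0.357
```

```bash
python3 mv.py; python3 snap.py w7 220 150 420 300 4
```

```text
t 6.35 p [542.2 -62.5  13.5] xax [ 1.e-04  1.e-04 -1.e+00] zyaw -1.6038 F [-0.52 -0.04 -0.59] T [ 0.1  -0.02 -0.05] w 0.357 j [ 0.26  0.51 -0.28  1.99  0.21  0.68 -1.76]
t 6.35 p [542.2 -62.5  13.5] xax [ 1.e-04  1.e-04 -1.e+00] zyaw -1.6038 F [-0.52 -0.04 -0.59] T [ 0.1  -0.02 -0.05] w 0.357 j [ 0.26  0.51 -0.28  1.99  0.21  0.68 -1.76]
```

View pics/w7c.png

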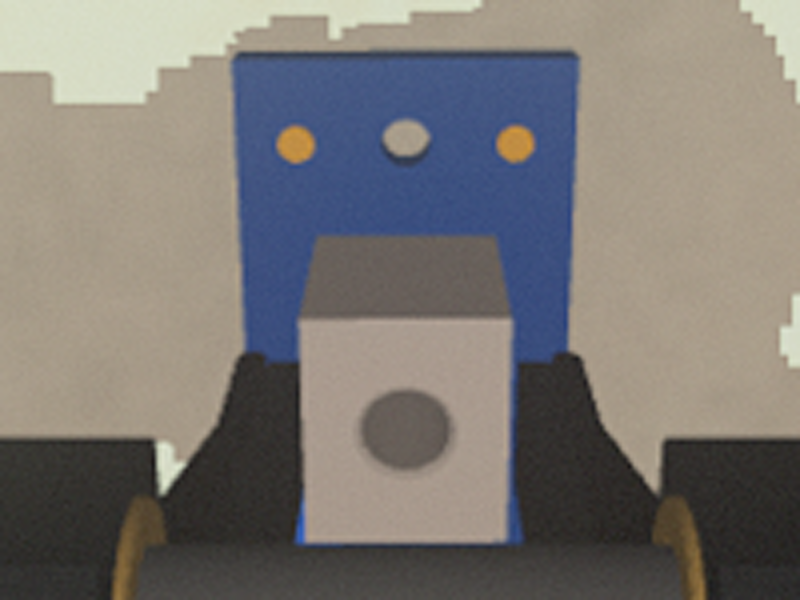

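Request:
apply_moves(delta_pos=[[-0.01, 0, 0], [-0.03, 0, 0], [-0.035, 0, 0], [-0.036, 0, 0], [0, 0, 0], [0, 0, 0]], twist=[[0, 0, 0], [0, 0, 0], [0, 0, 0], [0, 0, 0], [0, 0, 0], [0, 0, 0]], fingers=[-1, -1, -1, -1, -1, -1])

```text
time_s: 7.0
tool_pos: [542.2, -62.9, 125.3]
orientation: [0.508, 0.491, -0.508, 0.492]
wrist_force: [0.5, 0.1, -2.2]
width: 0.327
```

Request:
apply_moves(delta_pos=[[0, -0.003, -0.03], [0, -0.003, -0.036], [0, -0.003, -0.036], [0, -0.003, -0.036], [0, -0.003, -0.036], [0, -0.0005, -0.0215], [0, 0, 0], [0, 0, 0]], twist=[[0, 0, 0], [0, 0, 0], [0, 0, 0], [0, 0, 0], [0, 0, 0], [0, 0, 0], [-7.85, 0, 0], [0, 0, 0]], fingers=[-1, -1, -1, -1, -1, -1, -1, -1])

```text
time_s: 7.8
tool_pos: [531.5, 133.7, 122.6]
orientation: [0.472, 0.527, -0.474, 0.525]
wrist_force: [0.1, -0.7, -1.4]
width: 0.327
```

Request:
apply_moves(delta_pos=[[0, 0, 0], [0, 0, 0], [0, 0, 0], [0, 0, 0]], twist=[[0, 0, 0], [0, 0, 0], [0, 0, 0], [0, 0, 0]], fingers=[-1, -1, -1, -1])

```text
time_s: 8.2
tool_pos: [533.2, 132.7, 124.4]
orientation: [0.474, 0.525, -0.474, 0.525]
wrist_force: [0.6, -0.3, -2.0]
width: 0.327
```

```bash
python3 mv.py 533 133.5 124 -1.466; python3 snap.py w8 220 150 420 300 4
python3 - <<'E'
from h import *
im=ctrl.snapshot('side')[:,:,::-1]; cv2.imwrite('pics/s8.png',im); crop(im,270,140,430,260,5,'pics/s8c.png')
im=ctrl.snapshot('scene')[:,:,::-1]; cv2.imwrite('pics/sc8.png',im); crop(im,270,140,430,260,5,'pics/sc8c.png')
E
```

```text
t 8.20 p [533.2 132.7 124.4] xax [-0.e+00 -3.e-04 -1.e+00] zyaw -1.4683 F [ 0.58 -0.35 -1.96] T [ 0.02 -0.    0.03] w 0.327 j [ 0.01  0.37 -0.42  1.89  0.19  0.92 -1.96]
rotvec(deg, tool now) [-0.13  0.02  0.  ]
shift world [-0.2  0.8 -0.4] tool-now mm [ 0.4 -0.1 -0.8] tool-after mm [ 0.4 -0.1 -0.8]
t 8.20 p [533.2 132.7 124.4] xax [-0.e+00 -3.e-04 -1.e+00] zyaw -1.4683 F [ 0.58 -0.35 -1.96] T [ 0.02 -0.    0.03] w 0.327 j [ 0.01  0.37 -0.42  1.89  0.19  0.92 -1.96]
```

View pics/w8.png

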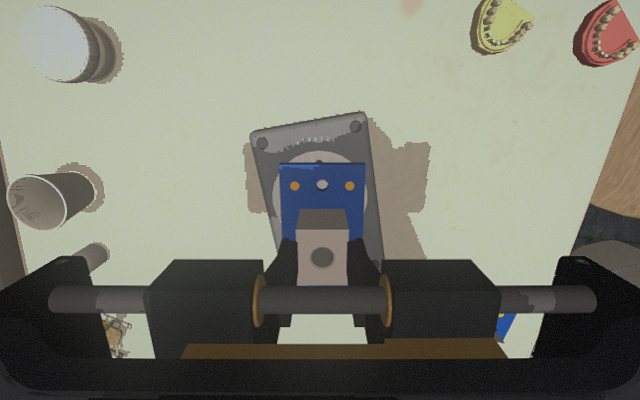

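View pics/s8c.png

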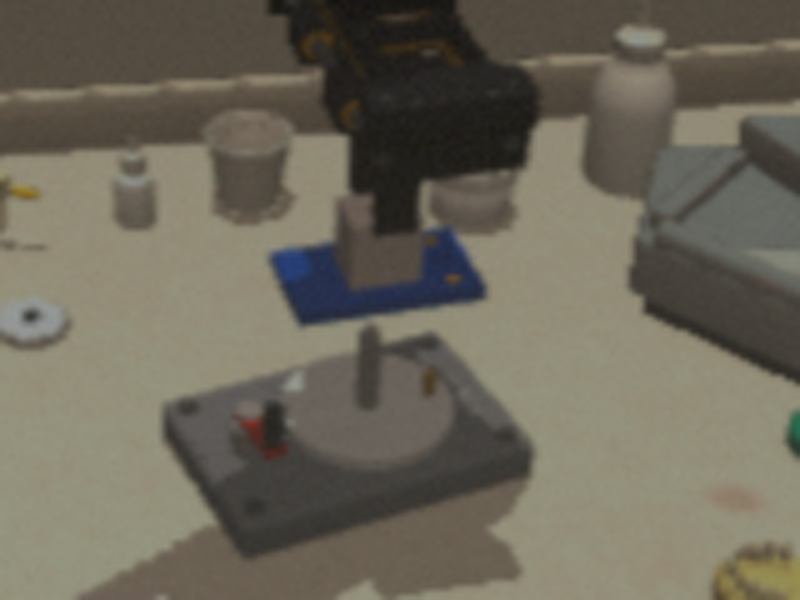

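View pics/sc8c.png

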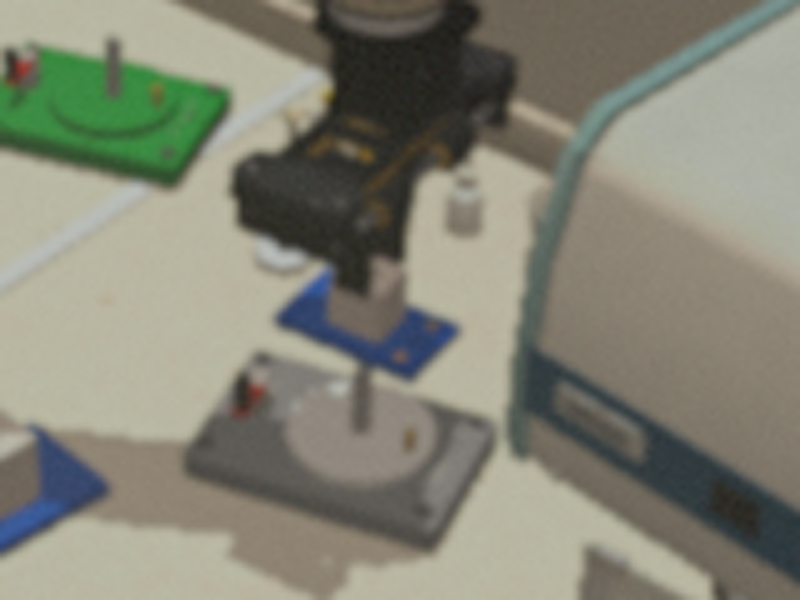

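```bash
cat > fit8.py <<'E'
from fit import *
S=lambda x,y:('side',270+x/5-.4,140+y/5-.4)
W=lambda x,y:('scene',270+x/5-.4,140+y/5-.4)
h=110.9
pl=[((-48,-28,h),S(303,324)),((48,-28,h),S(486,299)),((-48,28,h+8),S(271,257)),((48,28,h+8),S(447,229)),((48,-28,h+8),S(484,287)),
((48,-28,h),W(412,379)),((48,28,h+8),W(460,329)),((-48,-28,h+8),W(277,316)),((48,-28,h+8),W(412,366))]
for n in ('side','scene'):
    run([o for o in pl if o[1][0]==n],[533,133,.1])
pin=(34,0,48)
st=[((0,0,82),S(370,326)),((0,0,32),S(369,406)),(pin,S(430,369)),((0,0,32),W(361,431)),(pin,W(411,429))]
for n in ('side','scene'):
    run([o for o in st if o[1][0]==n],[533,133,.1])
E
python3 fit8.py
python3 - <<'E'
import cv2
from h import *
crop(cv2.imread('pics/w8.png'),240,100,400,220,5,'pics/w8d.png')
E
```

```text
[5.331349e+02 1.288323e+02 1.322000e-01]
[[-0.5, 1.2], [0.1, 0.1], [-0.4, -0.6], [0.2, -0.5], [0.7, -0.1]]
[5.303068e+02 1.349344e+02 1.088000e-01]
[[0.0, 0.7], [0.4, -1.5], [-0.8, -0.8], [0.2, 1.1]]
[5.321586e+02 1.310539e+02 1.529000e-01]
[[0.3, 0.3], [-0.3, -0.3], [-0.0, 0.0]]
[5.309179e+02 1.328524e+02 1.796000e-01]
[[-0.1, -0.1], [0.1, 0.1]]
```

View pics/w8d.png

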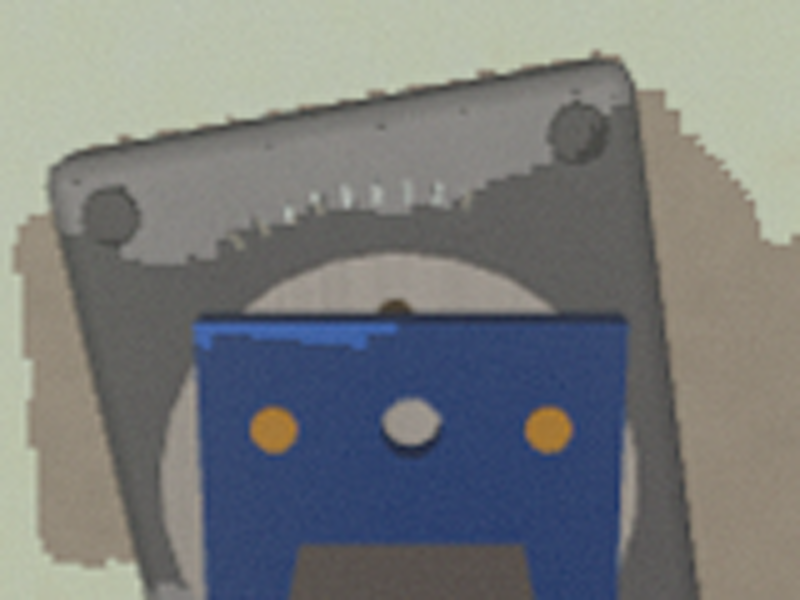

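```bash
python3 - <<'E'
from fit import *
import pickle
c=C['w']=pickle.load(open('w8.pkl','rb'))
w=lambda x,y:('w',240+x/5-.4,100+y/5-.4)
h=110.9
P=run([((48,28,h+8),w(195,323)),((48,-28,h+8),w(627,323)),((34,0,h+8),w(411,422)),((34,28,h+8),w(201,430)),((34,-28,h+8),w(624,430)),((0,0,h+44),('w',322,257))],[533,133,.1])
# disc: points on edge, fit circle on z=32
e=[(245,313),(390,253),(562,313),(190,370),(162,480),(637,490),(628,420)]
X=np.array([back(c,w(*q)[1:],32)[0] for q in e])
f=lambda p:np.hypot(X[:,0]-p[0],X[:,1]-p[1])-46
s=least_squares(f,[533,133]);print(s.x,s.fun.round(1))
print('pin',back(c,w(395,303)[1:],48))
E
```

```text
[5.326491e+02 1.327613e+02 1.039000e-01]
[[-0.4, -0.2], [0.7, -0.3], [0.1, 1.1], [-0.7, -0.4], [0.4, -0.5], [-0.0, 1.1]]
[530.22473895 134.82786646] [-0.7  0.4  0.3  0.2 -0.5 -0.6 -0.4]
pin [[569.94640716 139.54728732  48.        ]]
```

Request:
apply_moves(delta_pos=[[0.012, 0, -0.0016], [0.012, 0, 0], [0, 0, 0], [0, 0, 0], [0, 0, 0]], twist=[[0, 0, 0], [0, 0, 0], [0, 0, 0], [0, 0, 0], [0, 0, 0]], fingers=[-1, -1, -1, -1, -1])

```text
time_s: 8.85
tool_pos: [533.1, 134.9, 100.5]
orientation: [0.473, 0.525, -0.473, 0.525]
wrist_force: [-0.1, 0.3, -2.3]
width: 0.325
```

```bash
python3 snap.py w9 240 100 400 220 5; python3 mv.py
python3 - <<'E'
from h import *
im=ctrl.snapshot('side')[:,:,::-1]; cv2.imwrite('pics/s9.png',im); crop(im,300,170,400,240,8,'pics/s9c.png')
im=ctrl.snapshot('scene')[:,:,::-1]; cv2.imwrite('pics/sc9.png',im); crop(im,300,180,400,250,8,'pics/sc9c.png')
E
```

```text
t 8.85 p [533.1 134.9 100.5] xax [ 2.e-04  1.e-04 -1.e+00] zyaw -1.4667 F [-0.14  0.33 -2.25] T [ 0.03 -0.03  0.03] w 0.325 j [-0.    0.4  -0.41  1.91  0.21  0.87 -1.98]
t 8.90 p [533.3 135.  100.7] xax [ 7.e-04  2.e-04 -1.e+00] zyaw -1.4667 F [-0.18  0.51 -1.41] T [0.02 0.01 0.06] w 0.329 j [-0.    0.4  -0.41  1.91  0.21  0.87 -1.98]
```

View pics/w9c.png

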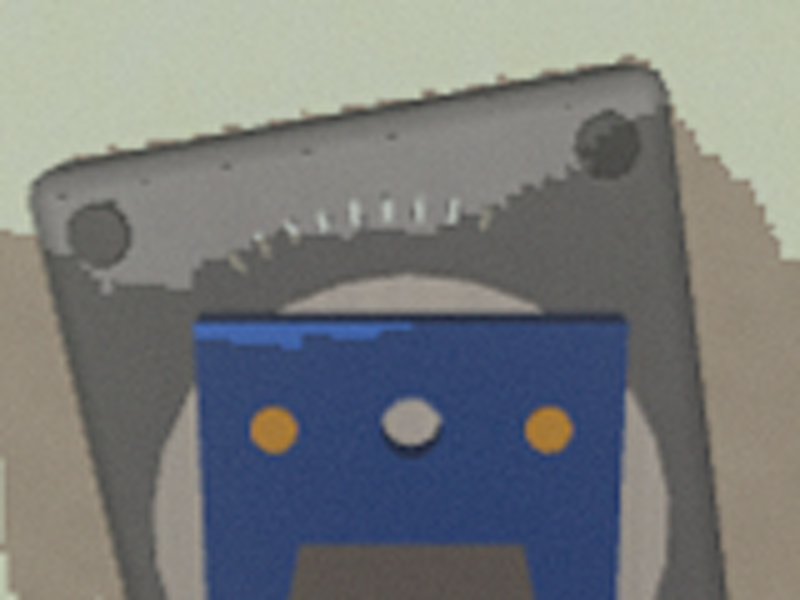

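View pics/s9c.png

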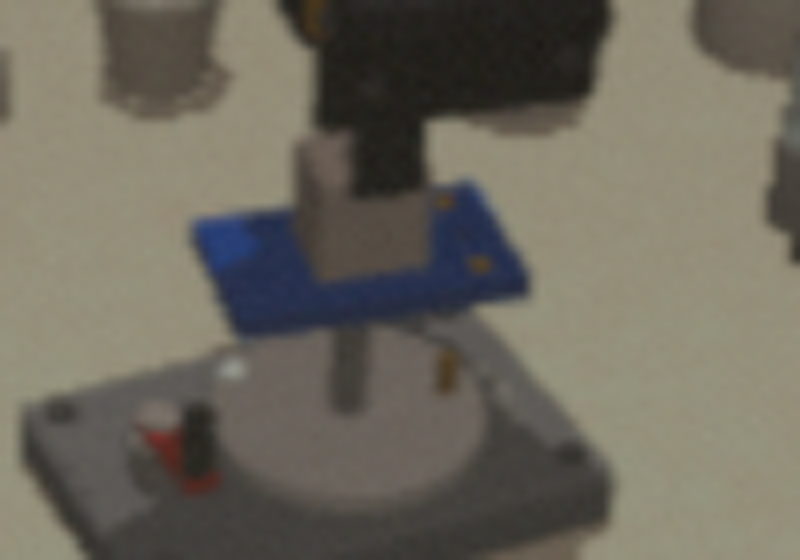

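View pics/sc9c.png

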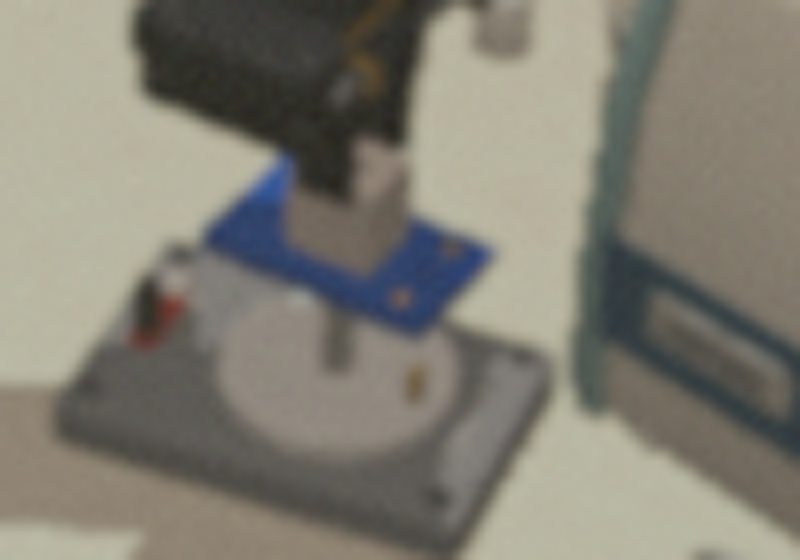

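```bash
cat > fit9.py <<'E'
from fit import *
import pickle
S=lambda x,y:('side',300+x/8-.45,170+y/8-.45)
W=lambda x,y:('scene',300+x/8-.45,180+y/8-.45)
h=87
pl=[((-48,-28,h),S(243,338)),((48,-28,h),S(528,298)),((-48,28,h+8),S(192,220)),((48,28,h+8),S(474,182)),((48,-28,h+8),S(524,280)),((-48,-28,h+8),S(238,322)),
((48,-28,h),W(420,335)),((48,28,h+8),W(494,250)),((-48,-28,h+8),W(205,236)),((48,-28,h+8),W(420,318)),((-48,-28,h),W(207,250))]
for n,(sx) in (('side',[S(351,330),S(348,408)]),('scene',[W(339,318),W(335,368)])):
    p=run([o for o in pl if o[1][0]==n],[533,135,.1])
    c0=proj(C[n],[p[0],p[1],h])[0]
    a,b=np.array(sx[0][1:]),np.array(sx[1][1:])
    d=a+(a-b)*(c0[1]-a[1])/(a[1]-b[1])
    print(n,'plate',c0,'shaft axis at that row',d)
    for k in ((1,0,0),(0,1,0)): print((proj(C[n],[p[0]+k[0],p[1]+k[1],h])-c0).round(2))
c=C['w']=pickle.load(open('w9.pkl','rb'))
w=lambda x,y:('w',240+x/5-.4,100+y/5-.4)
e=[(278,313),(410,275),(546,313),(193,390),(170,440),(153,500),(669,510),(660,455),(632,400)]
X=np.array([back(c,w(*q)[1:],32)[0] for q in e])
s=least_squares(lambda p:np.hypot(X[:,0]-p[0],X[:,1]-p[1])-46,[533,133]);print('disc',s.x,s.fun.round(1))
run([((48,28,h+8),w(195,323)),((48,-28,h+8),w(627,323)),((34,0,h+8),w(411,422)),((34,28,h+8),w(201,430)),((34,-28,h+8),w(624,430))],[533,133,.1])
E
python3 fit9.py
```

```text
[5.334426e+02 1.324159e+02 1.049000e-01]
[[-0.9, 0.5], [0.3, -0.0], [-0.2, 0.0], [0.1, -0.3], [1.0, -0.3], [-0.2, -0.1]]
side plate [344.32520018 203.15718294] shaft axis at that row [343.7189545  203.15718294]
[[ 0.39 -0.03]]
[[-0.07 -0.23]]
[5.312867e+02 1.361216e+02 1.175000e-01]
[[0.2, 0.9], [0.7, -0.8], [-0.6, -0.7], [0.4, 0.9], [-0.9, -0.3]]
scene plate [343.18918957 211.29610502] shaft axis at that row [342.5653116  211.29610502]
[[0.26 0.14]]
[[ 0.21 -0.16]]
disc [530.0653952  134.92389319] [-0.   0.5  0.1 -0.  -0.6 -0.2 -0.3 -0.1 -0.5]
[5.325237e+02 1.350210e+02 1.052000e-01]
[[-0.4, -0.1], [0.6, -0.1], [0.1, 1.3], [-0.7, -0.3], [0.3, -0.3]]
```

Request:
apply_moves(delta_pos=[[0, -0.0016, 0.0002], [0, 0, 0], [0.003, 0, 0], [0.002, 0, 0], [0.002, 0, 0], [0, 0, 0]], twist=[[0, 0, 0], [0, 0, 0], [0, 0, 0], [0, 0, 0], [0, 0, 0], [0, 0, 0]], fingers=[-1, -1, -1, -1, -1, -1])

```text
time_s: 9.6
tool_pos: [531.1, 134.3, 93.0]
orientation: [0.473, 0.525, -0.474, 0.525]
wrist_force: [1.8, -0.7, -1.5]
width: 0.327
```

```bash
python3 mv.py
```

```text
t 9.60 p [531.1 134.3  93. ] xax [-8.e-04 -3.e-04 -1.e+00] zyaw -1.4668 F [ 1.83 -0.71 -1.49] T [0.08 0.03 0.01] w 0.327 j [-0.    0.41 -0.41  1.92  0.21  0.85 -1.99]
```

Request:
apply_moves(delta_pos=[[0.001, 0, 0], [0.001, 0, 0], [0, 0, 0]], twist=[[0, 0, 0], [0, 0, 0], [0, 0, 0]], fingers=[-1, -1, -1])

```text
time_s: 9.9
tool_pos: [531.3, 134.4, 91.3]
orientation: [0.473, 0.525, -0.473, 0.525]
wrist_force: [-0.1, 0.7, -1.8]
width: 0.326
```

```bash
python3 mv.py
```

```text
t 9.90 p [531.3 134.4  91.3] xax [-2.e-04 -1.e-04 -1.e+00] zyaw -1.4669 F [-0.09  0.7  -1.77] T [0.   0.03 0.03] w 0.326 j [-0.    0.41 -0.41  1.92  0.21  0.85 -1.99]
```

Request:
apply_moves(delta_pos=[[0.001, 0, 0], [0, 0, 0]], twist=[[0, 0, 0], [0, 0, 0]], fingers=[-1, -1])

```text
time_s: 10.1
tool_pos: [531.3, 134.4, 90.3]
orientation: [0.473, 0.525, -0.473, 0.525]
wrist_force: [-0.0, -0.6, -2.0]
width: 0.324
```

```bash
python3 mv.py; python3 snap.py w10 270 200 380 290 7
python3 - <<'E'
from h import *
im=ctrl.snapshot('side')[:,:,::-1]; crop(im,300,170,400,240,8,'pics/s10c.png')
E
```

```text
t 10.10 p [531.3 134.4  90.3] xax [-1.e-04 -1.e-04 -1.e+00] zyaw -1.4667 F [-0.03 -0.64 -2.01] T [ 0.03  0.03 -0.03] w 0.324 j [-0.    0.41 -0.41  1.92  0.21  0.85 -1.99]
t 10.10 p [531.3 134.4  90.3] xax [-1.e-04 -1.e-04 -1.e+00] zyaw -1.4667 F [-0.03 -0.64 -2.01] T [ 0.03  0.03 -0.03] w 0.324 j [-0.    0.41 -0.41  1.92  0.21  0.85 -1.99]
```

View pics/w10c.png

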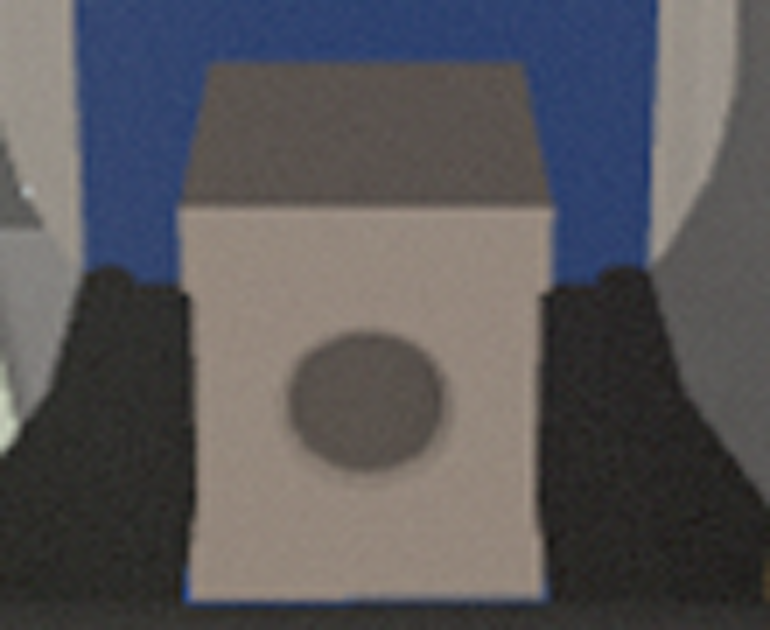

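View pics/s10c.png

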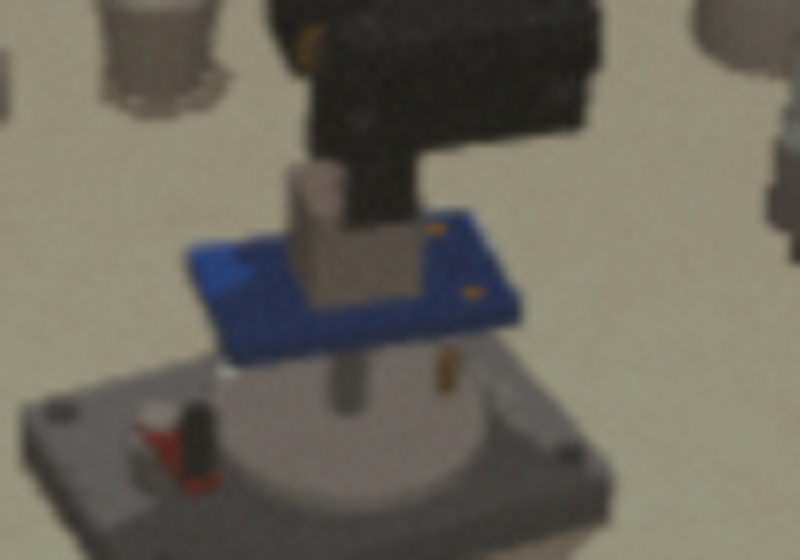

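Request:
apply_moves(delta_pos=[[0.0015, 0, 0], [0.0015, 0, 0], [0.0015, 0, 0], [0.0015, 0, 0], [0, 0, 0]], twist=[[0, 0, 0], [0, 0, 0], [0, 0, 0], [0, 0, 0], [0, 0, 0]], fingers=[-1, -1, -1, -1, -1])

```text
time_s: 10.7
tool_pos: [531.2, 134.4, 84.1]
orientation: [0.473, 0.525, -0.473, 0.525]
wrist_force: [-0.8, 0.0, -1.5]
width: 0.329
```

```bash
python3 mv.py
```

```text
t 10.70 p [531.2 134.4  84.1] xax [-5.e-04 -1.e-04 -1.e+00] zyaw -1.4668 F [-0.77  0.   -1.51] T [ 0.02  0.03 -0.01] w 0.329 j [-0.01  0.42 -0.4   1.93  0.22  0.84 -1.99]
```

Request:
apply_moves(delta_pos=[[0.002, 0, 0], [0.002, 0, 0], [0.002, 0, 0], [0.002, 0, 0], [0.002, 0, 0], [0.002, 0, 0], [0, 0, 0]], twist=[[0, 0, 0], [0, 0, 0], [0, 0, 0], [0, 0, 0], [0, 0, 0], [0, 0, 0], [0, 0, 0]], fingers=[-1, -1, -1, -1, -1, -1, -1])

```text
time_s: 11.4
tool_pos: [531.3, 134.5, 72.1]
orientation: [0.473, 0.525, -0.473, 0.525]
wrist_force: [0.3, -0.3, -0.4]
width: 0.326
```

```bash
python3 mv.py;python3 snap.py w11 240 150 380 290 5
python3 - <<'E'
from h import *
im=ctrl.snapshot('side')[:,:,::-1]; crop(im,300,170,400,240,8,'pics/s11c.png')
im=ctrl.snapshot('scene')[:,:,::-1]; crop(im,300,180,400,250,8,'pics/sc11c.png')
E
```

```text
t 11.40 p [531.3 134.5  72.1] xax [-4.e-04 -0.e+00 -1.e+00] zyaw -1.4668 F [ 0.26 -0.34 -0.39] T [ 0.02  0.03 -0.04] w 0.326 j [-0.01  0.44 -0.4   1.94  0.23  0.81 -2.  ]
t 11.40 p [531.3 134.5  72.1] xax [-4.e-04 -0.e+00 -1.e+00] zyaw -1.4668 F [ 0.26 -0.34 -0.39] T [ 0.02  0.03 -0.04] w 0.326 j [-0.01  0.44 -0.4   1.94  0.23  0.81 -2.  ]
```

View pics/w11c.png

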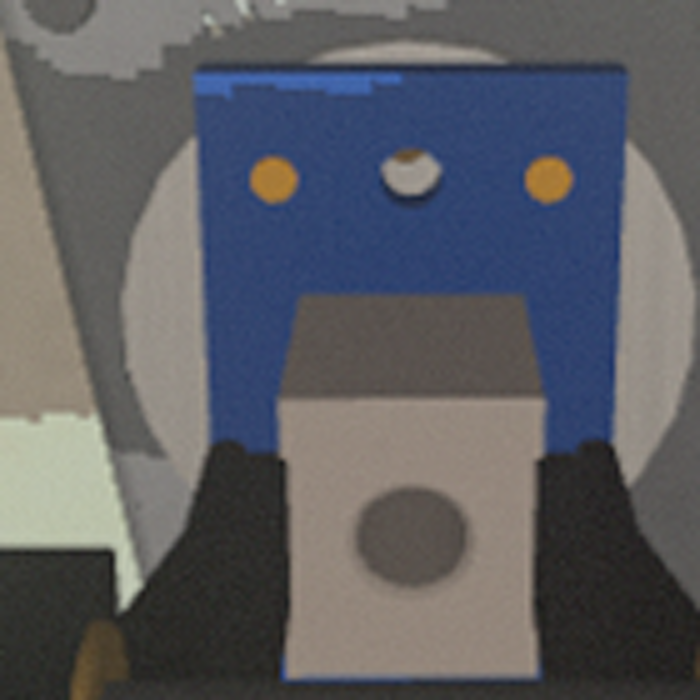

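View pics/sc11c.png

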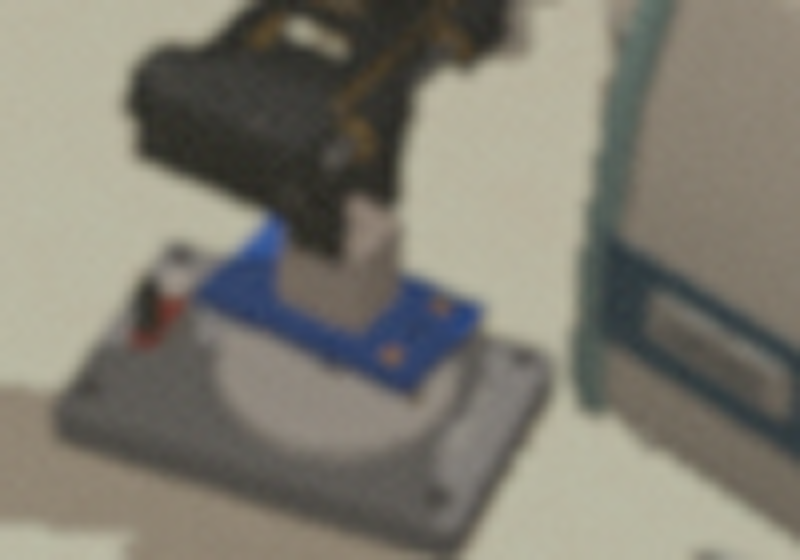

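View pics/s11c.png

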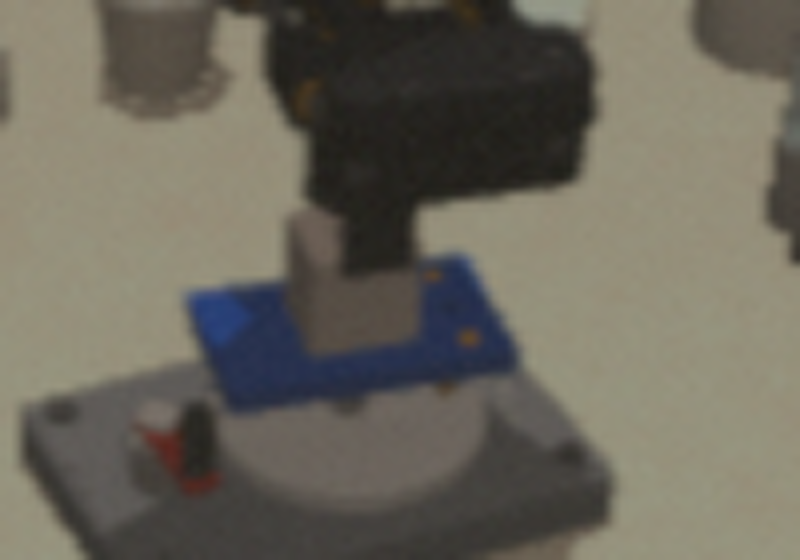

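Request:
apply_moves(delta_pos=[[0.002, 0, 0], [0.002, 0, 0], [0.002, 0, 0], [0.0015, 0, 0], [0, 0, 0]], twist=[[-0.6, 0, 0], [0, 0, 0], [0, 0, 0], [0, 0, 0], [0, 0, 0]], fingers=[-1, -1, -1, -1, -1])

```text
time_s: 12.05
tool_pos: [531.3, 134.4, 64.7]
orientation: [0.47, 0.528, -0.471, 0.528]
wrist_force: [-0.8, 1.2, -2.7]
width: 0.327
```

```bash
python3 mv.py;python3 snap.py w12 280 150 360 220 10
```

```text
t 12.05 p [531.3 134.4  64.7] xax [-3.e-04 -1.e-04 -1.e+00] zyaw -1.4563 F [-0.77  1.24 -2.66] T [ 0.08 -0.01  0.03] w 0.327 j [-0.01  0.45 -0.4   1.94  0.24  0.8  -2.  ]
t 12.05 p [531.3 134.4  64.7] xax [-3.e-04 -1.e-04 -1.e+00] zyaw -1.4563 F [-0.77  1.24 -2.66] T [ 0.08 -0.01  0.03] w 0.327 j [-0.01  0.45 -0.4   1.94  0.24  0.8  -2.  ]
```

View pics/w12c.png

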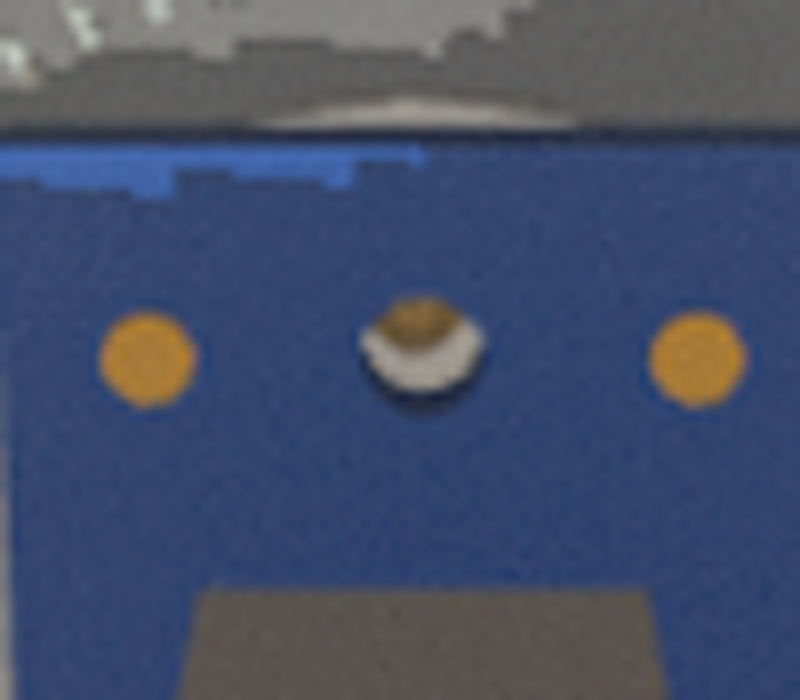

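Request:
apply_moves(delta_pos=[[0.001, 0, 0], [0.001, 0, 0], [0.001, 0, 0], [0.001, 0, 0], [0, 0, 0]], twist=[[-0.3, 0, 0], [0, 0, 0], [0, 0, 0], [0, 0, 0], [0, 0, 0]], fingers=[-1, -1, -1, -1, -1])

```text
time_s: 12.6
tool_pos: [531.3, 134.5, 60.8]
orientation: [0.469, 0.529, -0.469, 0.529]
wrist_force: [0.2, 0.5, -2.7]
width: 0.323
```

```bash
python3 mv.py
```

```text
t 12.60 p [531.3 134.5  60.8] xax [-1.e-04 -1.e-04 -1.e+00] zyaw -1.4510 F [ 0.17  0.5  -2.72] T [-0.03  0.01  0.02] w 0.323 j [-0.01  0.45 -0.4   1.95  0.24  0.79 -2.  ]
```

Request:
apply_moves(delta_pos=[[0.001, 0, 0], [0.0005, 0, 0], [0.0005, 0, 0], [0, 0, 0]], twist=[[0, 0, 0], [0, 0, 0], [0, 0, 0], [0, 0, 0]], fingers=[-1, -1, -1, -1])

```text
time_s: 13.0
tool_pos: [531.3, 134.4, 58.9]
orientation: [0.469, 0.529, -0.469, 0.529]
wrist_force: [0.4, -0.9, -2.5]
width: 0.325
```

```bash
python3 mv.py
```

```text
t 13.00 p [531.3 134.4  58.9] xax [-1.e-04 -1.e-04 -1.e+00] zyaw -1.4511 F [ 0.37 -0.94 -2.47] T [ 0.03 -0.   -0.02] w 0.325 j [-0.02  0.45 -0.39  1.95  0.24  0.78 -2.  ]
```

Request:
apply_moves(delta_pos=[[0.0005, 0, 0], [0.0005, 0, 0], [0.0005, 0, 0], [0, 0, 0]], twist=[[0, 0, 0], [0, 0, 0], [0, 0, 0], [0, 0, 0]], fingers=[-1, -1, -1, -1])

```text
time_s: 13.4
tool_pos: [531.4, 134.4, 57.4]
orientation: [0.469, 0.529, -0.469, 0.529]
wrist_force: [-0.3, 0.5, -2.1]
width: 0.324
```

```bash
python3 mv.py;python3 snap.py w13 280 150 360 220 10
```

```text
t 13.40 p [531.4 134.4  57.4] xax [-0.e+00 -1.e-04 -1.e+00] zyaw -1.4511 F [-0.33  0.52 -2.07] T [ 0.05  0.05 -0.  ] w 0.324 j [-0.02  0.46 -0.39  1.95  0.24  0.78 -2.  ]
t 13.40 p [531.4 134.4  57.4] xax [-0.e+00 -1.e-04 -1.e+00] zyaw -1.4511 F [-0.33  0.52 -2.07] T [ 0.05  0.05 -0.  ] w 0.324 j [-0.02  0.46 -0.39  1.95  0.24  0.78 -2.  ]
```

View pics/w13c.png

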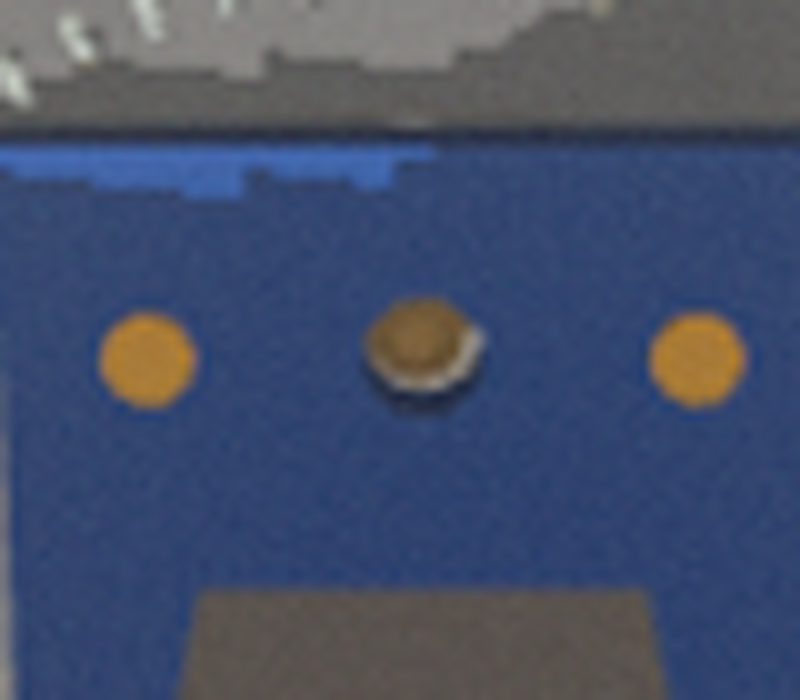

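Request:
apply_moves(delta_pos=[[0, 0, 0], [0.001, 0, 0], [0.001, 0, 0], [0.001, 0, 0], [0.001, 0, 0], [0, 0, 0]], twist=[[-0.4, 0, 0], [0, 0, 0], [0, 0, 0], [0, 0, 0], [0, 0, 0], [0, 0, 0]], fingers=[-1, -1, -1, -1, -1, -1])

```text
time_s: 14.05
tool_pos: [531.3, 134.5, 53.3]
orientation: [0.467, 0.531, -0.467, 0.531]
wrist_force: [-0.3, -0.1, -1.8]
width: 0.329
```

```bash
python3 mv.py
```

```text
t 14.05 p [531.3 134.5  53.3] xax [-2.e-04 -1.e-04 -1.e+00] zyaw -1.4440 F [-0.27 -0.1  -1.82] T [ 0.05  0.01 -0.01] w 0.329 j [-0.02  0.46 -0.39  1.95  0.25  0.77 -2.  ]
```

Request:
apply_moves(delta_pos=[[0.001, 0, 0], [0.001, 0, 0], [0.001, 0, 0], [0.001, 0, 0], [0, 0, 0]], twist=[[0, 0, 0], [0, 0, 0], [0, 0, 0], [0, 0, 0], [0, 0, 0]], fingers=[-1, -1, -1, -1, -1])

```text
time_s: 14.55
tool_pos: [531.3, 134.5, 49.3]
orientation: [0.467, 0.531, -0.467, 0.531]
wrist_force: [-0.5, -0.3, -1.5]
width: 0.33
```

```bash
python3 mv.py;python3 snap.py w14 280 150 360 290 5
```

```text
t 14.55 p [531.3 134.5  49.3] xax [-1.e-04 -0.e+00 -1.e+00] zyaw -1.4440 F [-0.54 -0.34 -1.46] T [ 0.05 -0.03  0.03] w 0.330 j [-0.02  0.47 -0.39  1.95  0.25  0.77 -2.  ]
t 14.55 p [531.3 134.5  49.3] xax [-1.e-04 -0.e+00 -1.e+00] zyaw -1.4440 F [-0.54 -0.34 -1.46] T [ 0.05 -0.03  0.03] w 0.330 j [-0.02  0.47 -0.39  1.95  0.25  0.77 -2.  ]
```

View pics/w14c.png

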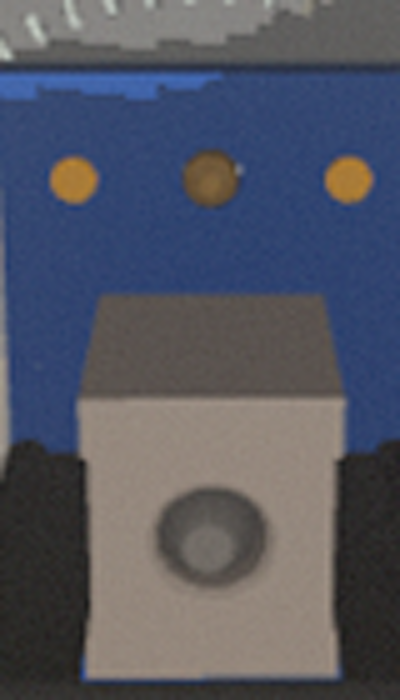

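Request:
apply_moves(delta_pos=[[0.001, 0, 0], [0.001, 0, 0], [0.0007, 0, 0], [0, 0, 0]], twist=[[0, 0, 0], [0, 0, 0], [0, 0, 0], [0, 0, 0]], fingers=[-1, -1, -1, -1])

```text
time_s: 15.0
tool_pos: [531.3, 134.5, 46.6]
orientation: [0.467, 0.531, -0.467, 0.531]
wrist_force: [-0.8, 0.5, -1.4]
width: 0.327
```

```bash
python3 mv.py
```

```text
t 15.00 p [531.3 134.5  46.6] xax [-1.e-04 -0.e+00 -1.e+00] zyaw -1.4441 F [-0.76  0.47 -1.43] T [ 0.06  0.01 -0.05] w 0.327 j [-0.02  0.47 -0.39  1.96  0.25  0.76 -2.  ]
```

Request:
apply_moves(delta_pos=[[0.0004, 0, 0], [0.0003, 0, 0], [0, 0, 0]], twist=[[0, 0, 0], [0, 0, 0], [0, 0, 0]], fingers=[-1, -1, -1])

```text
time_s: 15.3
tool_pos: [531.4, 134.5, 46.0]
orientation: [0.467, 0.531, -0.467, 0.531]
wrist_force: [0.2, -0.6, -1.7]
width: 0.324
```

```bash
python3 mv.py
```

```text
t 15.30 p [531.4 134.5  46. ] xax [ 0.e+00 -1.e-04 -1.e+00] zyaw -1.4440 F [ 0.17 -0.62 -1.74] T [ 0.05 -0.01  0.01] w 0.324 j [-0.02  0.47 -0.39  1.96  0.25  0.76 -2.  ]
```

Request:
apply_moves(delta_pos=[[0.0003, 0, 0], [0, 0, 0]], twist=[[0, 0, 0], [0, 0, 0]], fingers=[-1, -1])

```text
time_s: 15.5
tool_pos: [531.4, 134.4, 45.7]
orientation: [0.467, 0.531, -0.467, 0.531]
wrist_force: [0.4, -0.1, -2.2]
width: 0.327
```

Request:
apply_moves(delta_pos=[[0.0003, 0, 0], [0, 0, 0]], twist=[[0, 0, 0], [0, 0, 0]], fingers=[-1, -1])

```text
time_s: 15.7
tool_pos: [531.4, 134.5, 45.5]
orientation: [0.467, 0.531, -0.467, 0.531]
wrist_force: [-0.4, 0.1, -1.5]
width: 0.327
```

```bash
python3 mv.py
```

```text
t 15.70 p [531.4 134.5  45.5] xax [ 1.e-04 -0.e+00 -1.e+00] zyaw -1.4441 F [-0.39  0.13 -1.46] T [ 0.02 -0.01 -0.03] w 0.327 j [-0.02  0.47 -0.39  1.96  0.25  0.76 -2.  ]
```

Request:
apply_moves(delta_pos=[[0.0003, 0, 0], [0, 0, 0]], twist=[[0, 0, 0], [0, 0, 0]], fingers=[-1, -1])

```text
time_s: 15.9
tool_pos: [531.5, 134.4, 45.4]
orientation: [0.467, 0.531, -0.467, 0.531]
wrist_force: [-1.1, -0.8, 0.8]
width: 0.325
```

Request:
apply_moves(delta_pos=[[0.0003, 0, 0], [0, 0, 0]], twist=[[0, 0, 0], [0, 0, 0]], fingers=[-1, -1])

```text
time_s: 16.1
tool_pos: [531.5, 134.4, 45.3]
orientation: [0.467, 0.53, -0.467, 0.531]
wrist_force: [-1.7, 0.4, 5.0]
width: 0.325
```

```bash
python3 mv.py
```

```text
t 16.10 p [531.5 134.4  45.3] xax [ 3.e-04 -3.e-04 -1.e+00] zyaw -1.4442 F [-1.71  0.44  5.02] T [-0.19  0.52 -0.  ] w 0.325 j [-0.02  0.47 -0.39  1.96  0.26  0.76 -2.  ]
```

Request:
apply_moves(delta_pos=[[-0.0003, 0, 0], [0, 0, 0], [0, 0, 0], [0, 0, 0], [0, 0, 0], [0, 0, 0]], twist=[[0, 0, 0], [0, 0, 0], [0, 0, 0], [0, 0, 0], [0, 0, 0], [0, 0, 0]], fingers=[-1, -1, -0.1, -0.1, -0.1, -0.1])

```text
time_s: 16.7
tool_pos: [531.4, 134.5, 44.9]
orientation: [0.467, 0.531, -0.467, 0.531]
wrist_force: [0.3, 0.7, 0.4]
width: 0.448
```

```bash
python3 mv.py;python3 snap.py w15
python3 - <<'E'
from h import *
im=ctrl.snapshot('side')[:,:,::-1]; crop(im,300,170,400,240,8,'pics/s15c.png')
E
```

```text
t 16.70 p [531.4 134.5  44.9] xax [-1.e-04  0.e+00 -1.e+00] zyaw -1.4440 F [0.3  0.7  0.44] T [0.03 0.01 0.  ] w 0.448 j [-0.02  0.47 -0.39  1.96  0.25  0.76 -2.  ]
t 16.70 p [531.4 134.5  44.9] xax [-1.e-04  0.e+00 -1.e+00] zyaw -1.4440 F [0.3  0.7  0.44] T [0.03 0.01 0.  ] w 0.448 j [-0.02  0.47 -0.39  1.96  0.25  0.76 -2.  ]
```

View pics/w15.png

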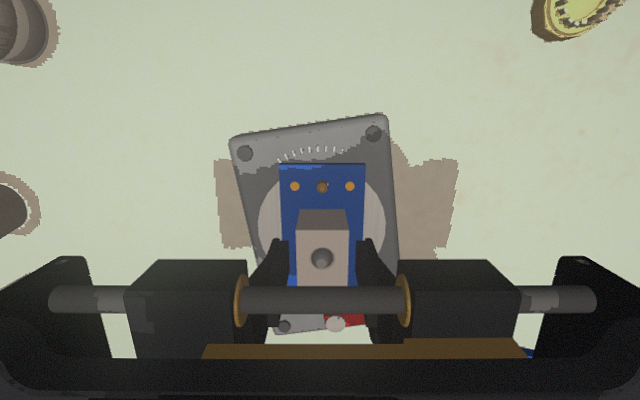

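View pics/s15c.png

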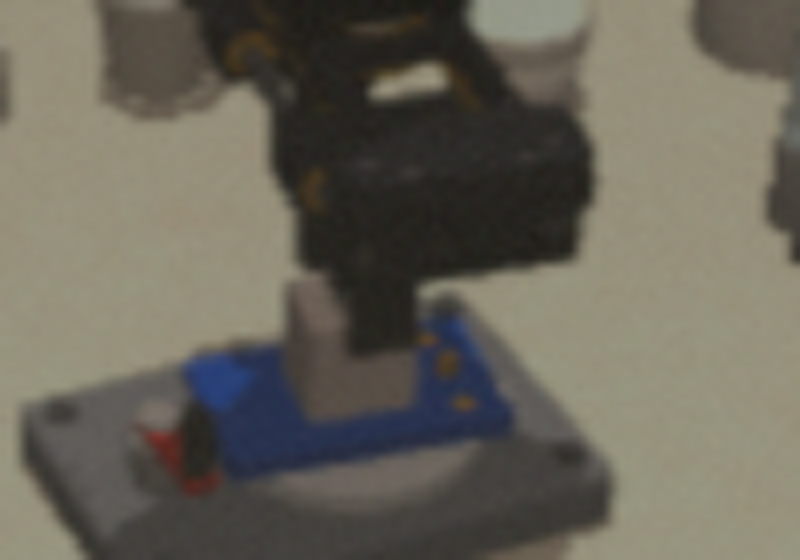

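Request:
apply_moves(delta_pos=[[-0.005, 0, 0], [-0.01, 0, 0], [-0.02, 0, 0], [-0.03, 0, 0], [-0.03, 0, 0], [0, -0.03, 0], [0, -0.03, 0], [0, -0.03, 0]], twist=[[0, 0, 0], [0, 0, 0], [0, 0, 0], [0, 0, 0], [0, 0, 0], [0, 0, 0], [0, 0, 0], [0, 0, 0]], fingers=[-0.1, -0.1, -0.1, -0.1, -0.1, -1, -1, -1])

```text
time_s: 17.6
tool_pos: [441.4, 123.2, 141.2]
orientation: [0.468, 0.53, -0.467, 0.531]
wrist_force: [0.0, 0.5, 0.6]
width: 0.263
```

Request:
apply_moves(delta_pos=[[0, 0, 0], [0, 0, 0], [0, 0, 0], [0, 0, 0]], twist=[[0, 0, 0], [0, 0, 0], [0, 0, 0], [0, 0, 0]], fingers=[-1, -1, -1, -1])

```text
time_s: 18.0
tool_pos: [443.2, 123.3, 140.4]
orientation: [0.468, 0.53, -0.467, 0.531]
wrist_force: [-0.8, 0.5, -0.1]
width: 0.008
```

```bash
python3 snap.py w16; python3 - <<'E'
from h import *
crop(cv2.imread('pics/w16.png'),220,40,400,260,3,'pics/w16c.png')
E
```

```text
t 18.00 p [443.2 123.3 140.4] xax [ 8.e-04  6.e-04 -1.e+00] zyaw -1.4445 F [-0.79  0.48 -0.06] T [ 0.04 -0.01  0.01] w 0.008 j [ 0.05  0.21 -0.46  2.06  0.12  0.89 -1.93]
```

View pics/w16.png

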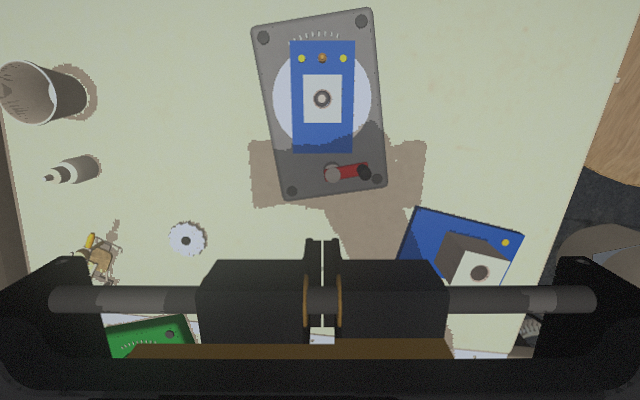

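View pics/w16c.png

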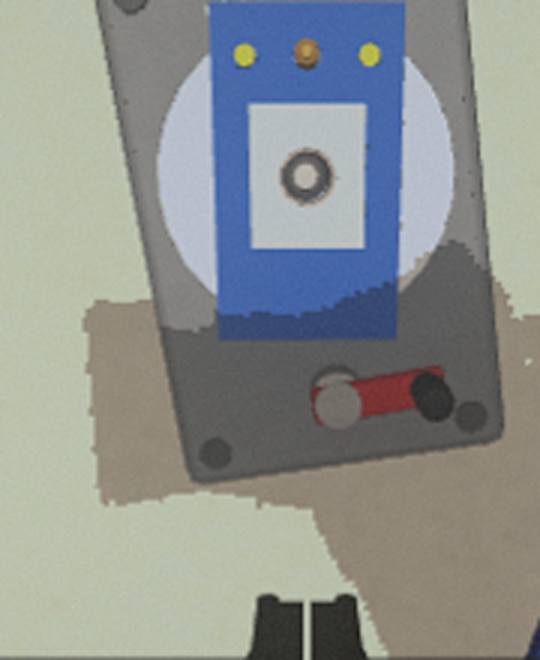

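```bash
python3 - <<'E'
from fit import *
import pickle
c=pickle.load(open('w16.pkl','rb'))
w=lambda x,y:(220+x/3-.3,40+y/3-.3)
s=back(c,w(306,177),82)[0]; print('shaft',s)
k=back(c,w(432,396),71)[0]
print('knob',k,'rel',k-s)
for z in (44,50,54): 
    b=back(c,w(338,406),z)[0]; print(z,b,'rel',b-s, np.arctan2(-(b-s)[1],-(b-s)[0]),np.hypot(*(b-s)[:2]))
# edges of base
L=[(97,10),(188,470)];Rr=[(468,10),(503,425)]
for e in (L,Rr):
    a,b=[back(c,w(*q),24)[0] for q in e]; print(np.arctan2(a[1]-b[1],a[0]-b[0]))
e=[(205,483),(493,437)]
a,b=[back(c,w(*q),24)[0] for q in e]; print('bottom',np.arctan2(b[0]-a[0],a[1]-b[1]))
E
```

```text
shaft [530.35633325 134.81627714  82.        ]
knob [476.20214983  91.72139617  71.        ] rel [-54.15418342 -43.09488097 -11.        ]
44 [463.98073044 116.23477225  44.        ] rel [-66.3756028  -18.58150489 -38.        ] 0.2729575159700827 68.92744715670865
50 [465.2995735  116.60700191  50.        ] rel [-65.05675974 -18.20927524 -32.        ] 0.2729143768511625 67.55708470003263
54 [466.17880221 116.85515501  54.        ] rel [-64.17753104 -17.96112214 -28.        ] 0.2728846318257466 66.6435098011549
0.27738341709536934
0.27065993024378476
bottom 0.2921059134937198
```

Request:
apply_moves(delta_pos=[[0, 0, 0], [0, 0, 0], [0, 0, 0]], twist=[[-8.3, 0, 0], [0, 0, 0], [0, 0, 0]], fingers=[-1, -1, -1])

```text
time_s: 18.35
tool_pos: [442.4, 123.1, 140.0]
orientation: [0.429, 0.563, -0.429, 0.562]
wrist_force: [0.4, 0.4, -0.3]
width: 0.008
```

```bash
python3 mv.py 458.6 79.8 55 -1.298
```

```text
t 18.35 p [442.4 123.1 140. ] xax [-2.e-04  2.e-04 -1.e+00] zyaw -1.3022 F [ 0.42  0.36 -0.35] T [-0.06 -0.06 -0.03] w 0.008 j [ 0.07  0.22 -0.49  2.06  0.13  0.89 -1.79]
rotvec(deg, tool now) [-0.24 -0.02  0.01]
shift world [ 16.2 -43.3 -85. ] tool-now mm [85.   4.1 46.1] tool-after mm [85.   3.9 46.1]
```

Request:
apply_moves(delta_pos=[[0, 0.002, 0.023], [0, 0.002, 0.023], [0.03, 0, 0], [0.03, 0, 0], [0.015, 0, 0], [0.01, 0, 0], [0, 0, 0], [0, 0, 0]], twist=[[0, 0, 0], [0, 0, 0], [0, 0, 0], [0, 0, 0], [0, 0, 0], [0, 0, 0], [0, 0, 0], [0, 0, 0]], fingers=[-1, -1, -1, -1, -1, -1, -1, -1])

```text
time_s: 19.15
tool_pos: [458.9, 80.1, 55.6]
orientation: [0.428, 0.563, -0.428, 0.563]
wrist_force: [0.1, -0.4, -0.2]
width: 0.005
```

```bash
python3 mv.py 458.6 79.8 55 -1.298; python3 snap.py w17 250 120 410 260 5; python3 - <<'E'
from h import *
im=ctrl.snapshot('side')[:,:,::-1]; crop(im,270,170,400,260,6,'pics/s17c.png')
E
```

```text
t 19.15 p [458.9  80.1  55.6] xax [ 1.e-03  2.e-04 -1.e+00] zyaw -1.2998 F [ 0.07 -0.37 -0.18] T [ 0.04  0.02 -0.04] w 0.005 j [ 0.09  0.35 -0.42  2.13  0.22  0.7  -1.78]
rotvec(deg, tool now) [-0.1   0.   -0.06]
shift world [-0.3 -0.3 -0.6] tool-now mm [ 0.6 -0.4  0.2] tool-after mm [ 0.6 -0.4  0.2]
t 19.15 p [458.9  80.1  55.6] xax [ 1.e-03  2.e-04 -1.e+00] zyaw -1.2998 F [ 0.07 -0.37 -0.18] T [ 0.04  0.02 -0.04] w 0.005 j [ 0.09  0.35 -0.42  2.13  0.22  0.7  -1.78]
```

View pics/w17c.png

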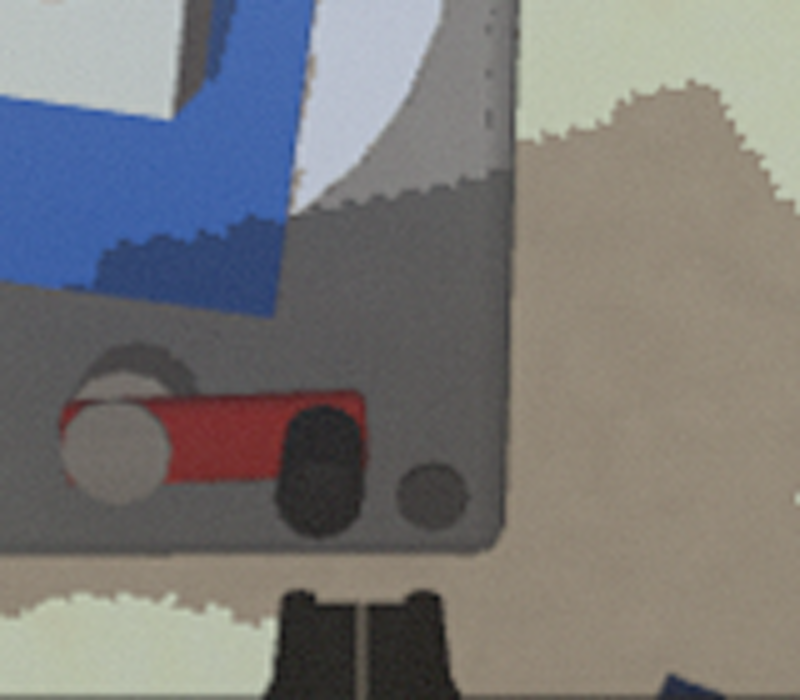

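View pics/s17c.png

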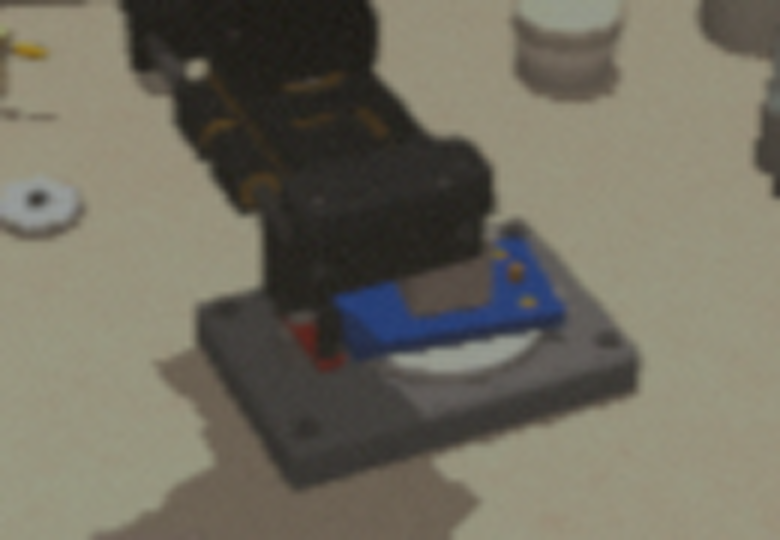

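Request:
apply_moves(delta_pos=[[0, 0.003, -0.001], [0, 0.003, -0.001], [0, 0.003, -0.001], [0, 0.003, -0.001], [0, 0.003, -0.001], [0, 0, 0]], twist=[[0, 0, 0], [0, 0, 0], [0, 0, 0], [0, 0, 0], [0, 0, 0], [0, 0, 0]], fingers=[-1, -1, -1, -1, -1, -1])

```text
time_s: 19.85
tool_pos: [471.9, 89.1, 55.2]
orientation: [0.428, 0.563, -0.427, 0.563]
wrist_force: [0.8, 0.0, -0.8]
width: 0.003
```

```bash
python3 mv.py;  python3 snap.py w18 250 120 410 260 5
```

```text
t 19.85 p [471.9  89.1  55.2] xax [ 5.e-04  3.e-04 -1.e+00] zyaw -1.2990 F [ 0.84  0.05 -0.78] T [ 0.05  0.   -0.  ] w 0.003 j [ 0.07  0.37 -0.42  2.1   0.23  0.71 -1.79]
t 19.85 p [471.9  89.1  55.2] xax [ 5.e-04  3.e-04 -1.e+00] zyaw -1.2990 F [ 0.84  0.05 -0.78] T [ 0.05  0.   -0.  ] w 0.003 j [ 0.07  0.37 -0.42  2.1   0.23  0.71 -1.79]
```

View pics/w18c.png

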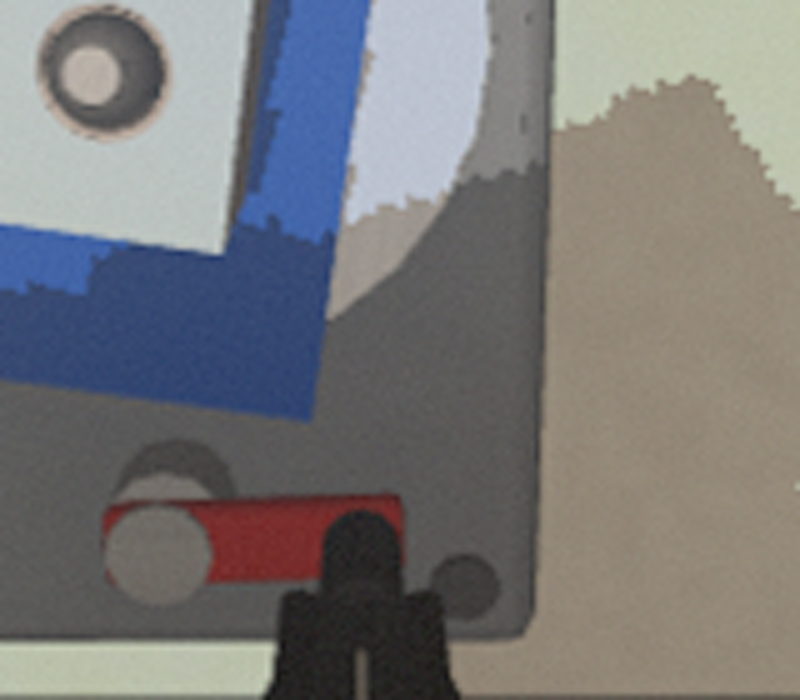

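Request:
apply_moves(delta_pos=[[0, 0.003, 0], [0, 0.003, -0.001], [0, 0.003, -0.001], [0, 0.003, -0.001], [0, 0.003, -0.001], [0, 0, 0]], twist=[[0, 0, 0], [0, 0, 0], [0, 0, 0], [0, 0, 0], [0, 0, 0], [0, 0, 0]], fingers=[-1, -1, -1, -1, -1, -1])

```text
time_s: 20.5
tool_pos: [485.3, 97.0, 55.2]
orientation: [0.428, 0.563, -0.427, 0.563]
wrist_force: [-0.3, -0.4, -0.9]
width: 0.007
```

```bash
python3 mv.py;  python3 snap.py w19 250 120 410 260 5
```

```text
t 20.50 p [485.3  97.   55.2] xax [ 5.e-04  3.e-04 -1.e+00] zyaw -1.2990 F [-0.25 -0.37 -0.9 ] T [ 0.01  0.06 -0.04] w 0.007 j [ 0.06  0.39 -0.42  2.07  0.23  0.73 -1.8 ]
t 20.50 p [485.3  97.   55.2] xax [ 5.e-04  3.e-04 -1.e+00] zyaw -1.2990 F [-0.25 -0.37 -0.9 ] T [ 0.01  0.06 -0.04] w 0.007 j [ 0.06  0.39 -0.42  2.07  0.23  0.73 -1.8 ]
```

View pics/w19c.png

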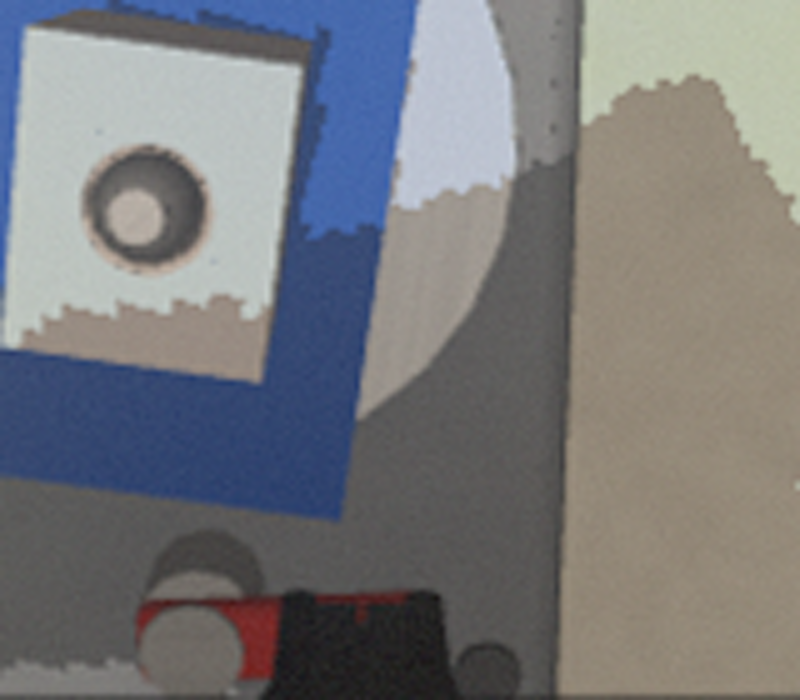

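```bash
python3 - <<'E'
from h import *
im=ctrl.snapshot('side')[:,:,::-1]; crop(im,280,180,380,250,8,'pics/s19c.png')
im=ctrl.snapshot('scene')[:,:,::-1]; crop(im,280,180,380,250,8,'pics/sc19c.png')
import pickle
c=pickle.load(open('w19.pkl','rb'))
yaw=.273
e=np.array([[np.cos(yaw),np.sin(yaw)],[-np.sin(yaw),np.cos(yaw)]])
o=np.array([531.4,134.5])
def st(x,y,z): return np.r_[o+np.array([x,y])@e,z]
f=lambda p:((proj(c,p)[0]-[250,120])*5).round()
print('cap',f(st(-68,0,51)),'knob q.15 top',f(st(-63.8,-27.7,71)),'base',f(st(-63.8,-27.7,51)),'shaft',f(st(0,0,82)))
E
```

```text
cap [190. 655.] knob q.15 top [392. 697.] base [389. 628.] shaft [138. 212.]
```

View pics/s19c.png

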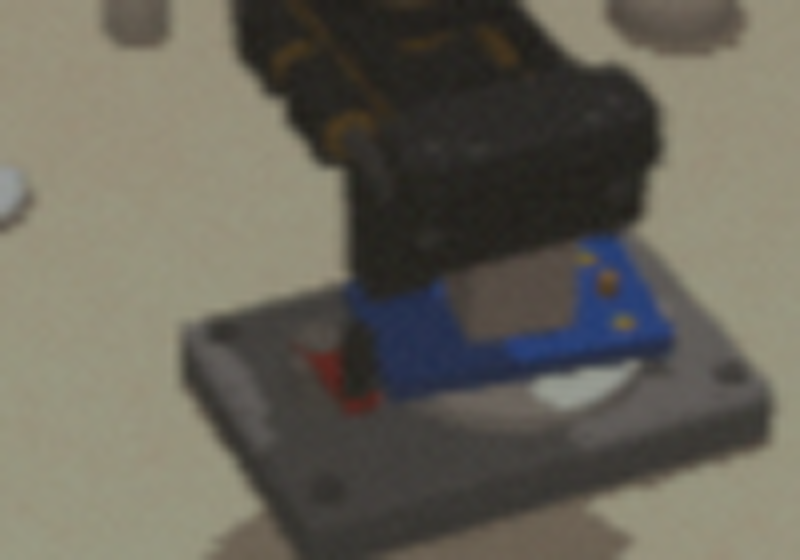

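View pics/sc19c.png

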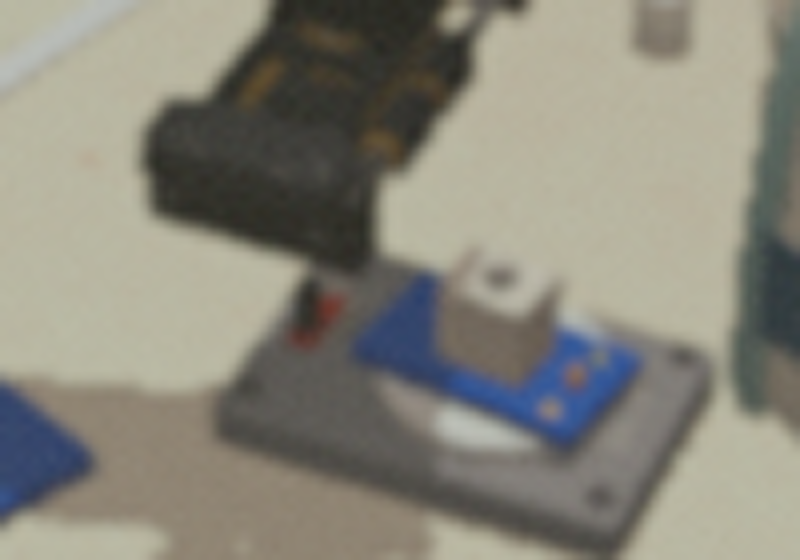

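```bash
python3 - <<'E'
from mv import *
p,R,_=tool(); yaw=.273
e=np.array([[np.cos(yaw),np.sin(yaw)],[-np.sin(yaw),np.cos(yaw)]]); o=np.array([531.4,134.5])
st=lambda x,y,z: np.r_[o+np.array([x,y])@e,z]
print('tcp',p,'stand',(p[:2]-o)@e.T)
for n in('side','scene'):
    c=cal(n); f=lambda P:((proj(c,P)[0]-[280,180])*8).round()
    print(n,'tcp',f(p),'tcp+20up',f(p+[0,0,20]),'knobtop',f(st(-63.8,-27.7,71)),'base',f(st(-63.8,-27.7,51)),'shaft',f(st(0,0,82)),'pivot',f(st(-68,0,51)),'corner',f(st(72,-56,24)),f(st(-96,-56,24)))
E
```

```text
tcp [484.65283727  96.51534959  55.09489964] stand [-55.25742555 -23.97389856]
side tcp [379. 347.] tcp+20up [380. 296.] knobtop [360. 320.] base [359. 371.] shaft [506. 195.] pivot [312. 324.] corner [776. 380.] [301. 519.]
scene tcp [340. 314.] tcp+20up [341. 274.] knobtop [316. 282.] base [315. 322.] shaft [503. 263.] pivot [335. 277.] corner [619. 526.] [206. 396.]
```

```bash
python3 - <<'E'
from h import *
im=ctrl.snapshot('side')[:,:,::-1]; b=np.clip(im.astype(float)*2.2,0,255).astype(np.uint8); crop(b,300,170,380,240,10,'pics/s20.png')
E
```

```text
(no output)
```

View pics/s20.png

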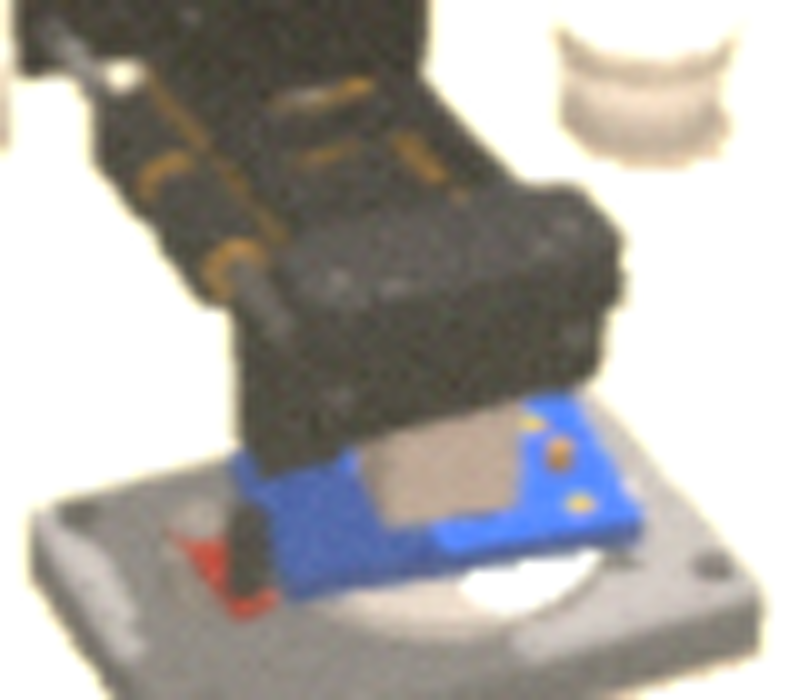

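```bash
python3 - <<'E'
from h import *
c=cal('side')
for dz in (0,10,20): 
  for dy in (-20,0): print(dz,dy,((proj(c,[531.4,134.5+dy,45+dz])[0]-[300,170])*8).round())
E
```

```text
0 -20 [354. 404.]
0 0 [342. 366.]
10 -20 [355. 379.]
10 0 [343. 342.]
20 -20 [356. 355.]
20 0 [345. 317.]
```

```bash
python3 - <<'E'
from mv import *
p,R,_=tool(); c=cal('side')
# end plate -y side: tool z=+95, width y +-37.5
for zz in (40,50,60,70,80):
    q=[p+R.apply([-zz,y,95]) for y in (-37,0,37)]
    print(zz,[((proj(c,a)[0]-[300,170])*10).round().tolist() for a in q])
E
```

```text
40 [[303.0, 679.0], [451.0, 636.0], [595.0, 595.0]]
50 [[303.0, 645.0], [453.0, 602.0], [598.0, 561.0]]
60 [[304.0, 610.0], [454.0, 568.0], [601.0, 527.0]]
70 [[305.0, 575.0], [456.0, 533.0], [603.0, 492.0]]
80 [[306.0, 539.0], [458.0, 497.0], [606.0, 456.0]]
```

Request:
apply_moves(delta_pos=[[0, -0.012, 0], [0, -0.012, 0], [0, -0.012, 0.004], [0.005, 0, 0], [0.006, 0, 0], [0.005, 0, 0], [0.004, 0, 0], [0, 0, 0]], twist=[[0, 0, 0], [0, 0, 0], [0, 0, 0], [0, 0, 0], [0, 0, 0], [0, 0, 0], [0, 0, 0], [0, 0, 0]], fingers=[-1, -1, -1, -1, -1, -1, -1, -1])

```text
time_s: 21.5
tool_pos: [450.9, 83.2, 34.3]
orientation: [0.427, 0.564, -0.428, 0.563]
wrist_force: [0.7, 0.3, 1.2]
width: 0.003
```

```bash
python3 mv.py;  python3 snap.py w21 250 120 410 260 5;python3 - <<'E'
from h import *
im=ctrl.snapshot('side')[:,:,::-1]; b=np.clip(im.astype(float)*2.2,0,255).astype(np.uint8); crop(b,300,170,380,240,10,'pics/s21.png')
E
```

```text
t 21.50 p [450.9  83.2  34.3] xax [-0.0013 -0.     -1.    ] zyaw -1.2990 F [0.75 0.32 1.22] T [0.03 0.02 0.02] w 0.003 j [ 0.07  0.38 -0.41  2.16  0.24  0.65 -1.81]
t 21.50 p [450.9  83.2  34.3] xax [-0.0013 -0.     -1.    ] zyaw -1.2990 F [0.75 0.32 1.22] T [0.03 0.02 0.02] w 0.003 j [ 0.07  0.38 -0.41  2.16  0.24  0.65 -1.81]
```

View pics/w21c.png

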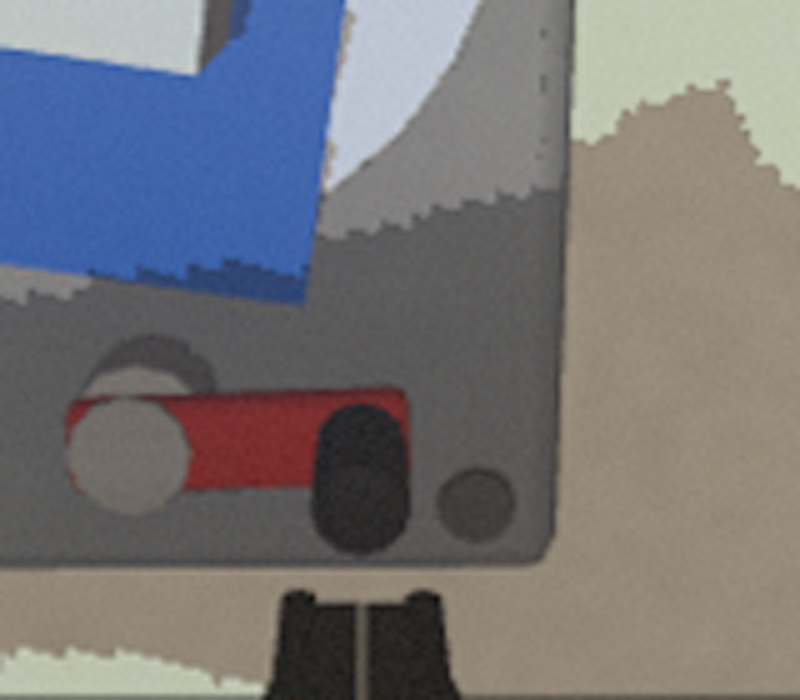

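View pics/s21.png

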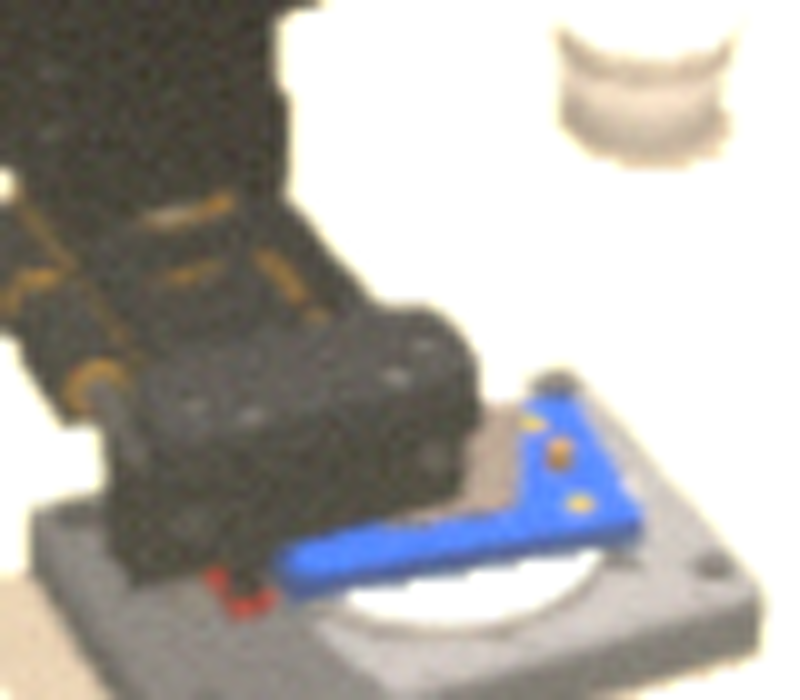

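Request:
apply_moves(delta_pos=[[0, 0.003, 0], [0, 0.003, 0], [0, 0.003, 0], [0, 0.003, 0], [0, 0, 0]], twist=[[0, 0, 0], [0, 0, 0], [0, 0, 0], [0, 0, 0], [0, 0, 0]], fingers=[-1, -1, -1, -1, -1])

```text
time_s: 22.1
tool_pos: [463.1, 86.2, 35.1]
orientation: [0.428, 0.563, -0.428, 0.563]
wrist_force: [-0.5, -0.4, -0.3]
width: 0.006
```

```bash
python3 mv.py;  python3 snap.py w22 250 120 410 260 5
```

```text
t 22.10 p [463.1  86.2  35.1] xax [ 2.e-04 -1.e-04 -1.e+00] zyaw -1.2994 F [-0.48 -0.41 -0.27] T [0.   0.06 0.04] w 0.006 j [ 0.06  0.39 -0.41  2.14  0.25  0.66 -1.81]
t 22.10 p [463.1  86.2  35.1] xax [ 2.e-04 -1.e-04 -1.e+00] zyaw -1.2994 F [-0.48 -0.41 -0.27] T [0.   0.06 0.04] w 0.006 j [ 0.06  0.39 -0.41  2.14  0.25  0.66 -1.81]
```

View pics/w22c.png

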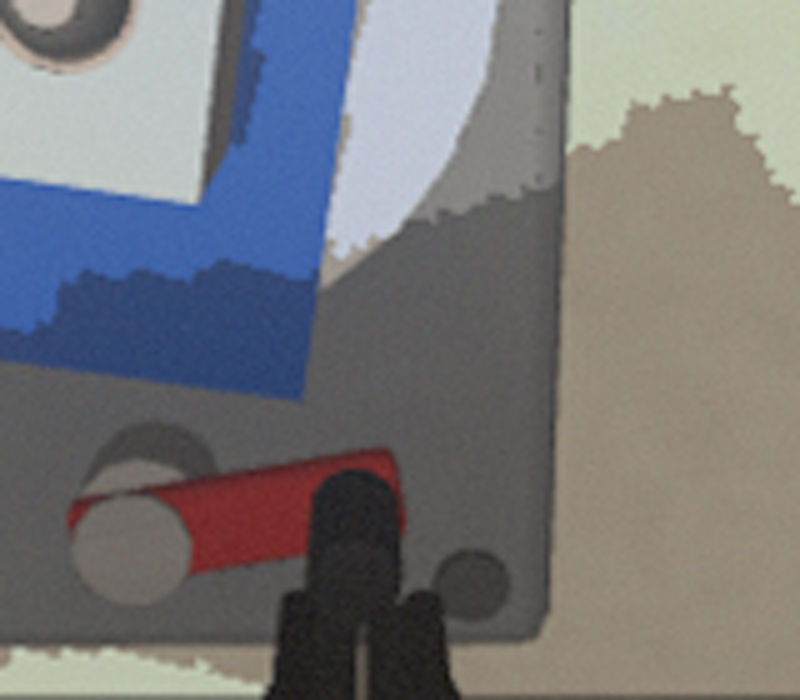

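Request:
apply_moves(delta_pos=[[0, 0.003, 0], [0, 0.003, -0.001], [0, 0.003, -0.001], [0, 0.003, -0.001], [0, 0.002, -0.001], [0, 0, 0]], twist=[[0, 0, 0], [0, 0, 0], [0, 0, 0], [0, 0, 0], [0, 0, 0], [0, 0, 0]], fingers=[-1, -1, -1, -1, -1, -1])

```text
time_s: 22.75
tool_pos: [475.0, 94.6, 35.0]
orientation: [0.428, 0.563, -0.427, 0.563]
wrist_force: [-1.3, 1.1, 0.2]
width: 0.005
```

```bash
python3 mv.py;  python3 snap.py w23 250 120 410 260 5
```

```text
t 22.75 p [475.   94.6  35. ] xax [-5.e-04  5.e-04 -1.e+00] zyaw -1.2985 F [-1.25  1.08  0.16] T [0.14 0.45 0.  ] w 0.005 j [ 0.05  0.41 -0.4   2.11  0.25  0.67 -1.82]
t 22.75 p [475.   94.6  35. ] xax [-5.e-04  5.e-04 -1.e+00] zyaw -1.2985 F [-1.25  1.08  0.16] T [0.14 0.45 0.  ] w 0.005 j [ 0.05  0.41 -0.4   2.11  0.25  0.67 -1.82]
```

View pics/w23c.png

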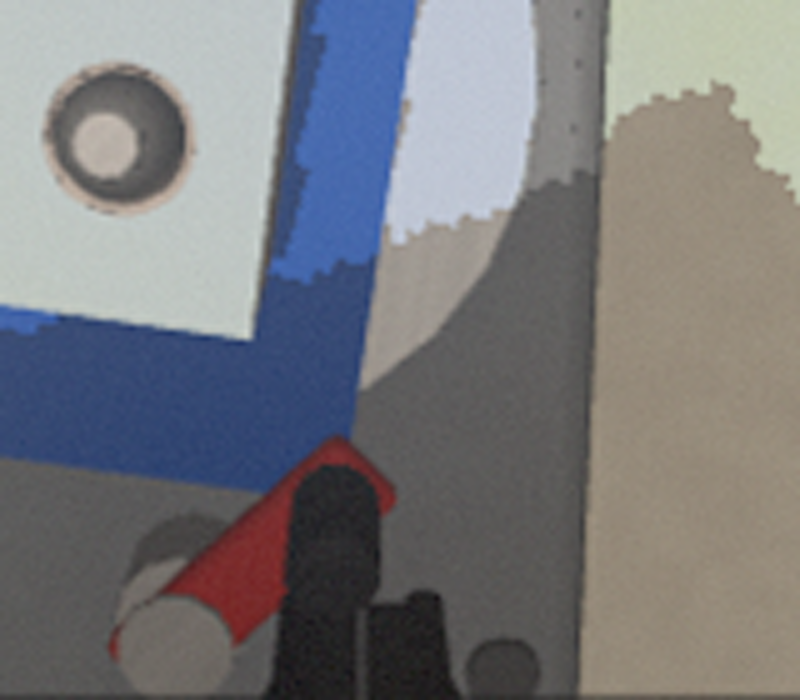

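Request:
apply_moves(delta_pos=[[0, -0.005, 0], [0, 0, 0.009], [0, 0, 0.01], [0, 0.011, 0], [0, 0.011, 0], [0, 0, 0], [0, 0, 0]], twist=[[0, 0, 0], [0, 0, 0], [0, 0, 0], [0, 0, 0], [0, 0, 0], [0, 0, 0], [0, 0, 0]], fingers=[-1, -1, -1, -1, -1, -1, -1])

```text
time_s: 23.5
tool_pos: [497.0, 80.7, 35.0]
orientation: [0.428, 0.563, -0.427, 0.563]
wrist_force: [0.4, -0.3, 0.0]
width: 0.007
```

```bash
python3 mv.py;  python3 snap.py w24 250 120 410 260 5
```

```text
t 23.50 p [497.   80.7  35. ] xax [-0.e+00  4.e-04 -1.e+00] zyaw -1.2987 F [ 0.38 -0.33  0.04] T [ 0.04 -0.    0.01] w 0.007 j [ 0.08  0.43 -0.4   2.06  0.26  0.69 -1.79]
t 23.50 p [497.   80.7  35. ] xax [-0.e+00  4.e-04 -1.e+00] zyaw -1.2987 F [ 0.38 -0.33  0.04] T [ 0.04 -0.    0.01] w 0.007 j [ 0.08  0.43 -0.4   2.06  0.26  0.69 -1.79]
```

View pics/w24c.png

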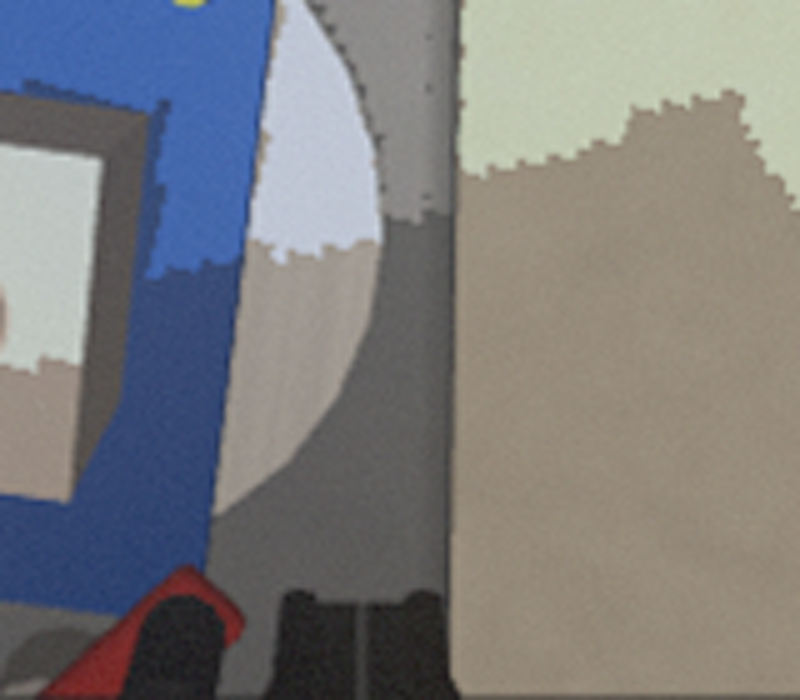

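Request:
apply_moves(delta_pos=[[0, 0, -0.003], [0, 0, -0.003], [0, 0, -0.003], [0, 0, -0.003], [0, 0, -0.003], [0, 0, -0.003], [0, 0, 0]], twist=[[0, 0, 0], [0, 0, 0], [0, 0, 0], [0, 0, 0], [0, 0, 0], [0, 0, 0], [0, 0, 0]], fingers=[-1, -1, -1, -1, -1, -1, -1])

```text
time_s: 24.25
tool_pos: [493.5, 97.1, 35.7]
orientation: [0.428, 0.562, -0.427, 0.564]
wrist_force: [2.5, -2.0, 1.7]
width: 0.002
```

```bash
python3 mv.py;  python3 snap.py w25 250 120 410 260 5
```

```text
t 24.25 p [493.5  97.1  35.7] xax [ 3.1e-03 -2.0e-04 -1.0e+00] zyaw -1.2999 F [ 2.48 -1.98  1.68] T [-0.42 -0.57 -0.04] w 0.002 j [ 0.04  0.43 -0.4   2.07  0.26  0.69 -1.82]
t 24.25 p [493.5  97.1  35.7] xax [ 3.1e-03 -2.0e-04 -1.0e+00] zyaw -1.2999 F [ 2.48 -1.98  1.68] T [-0.42 -0.57 -0.04] w 0.002 j [ 0.04  0.43 -0.4   2.07  0.26  0.69 -1.82]
```

View pics/w25c.png

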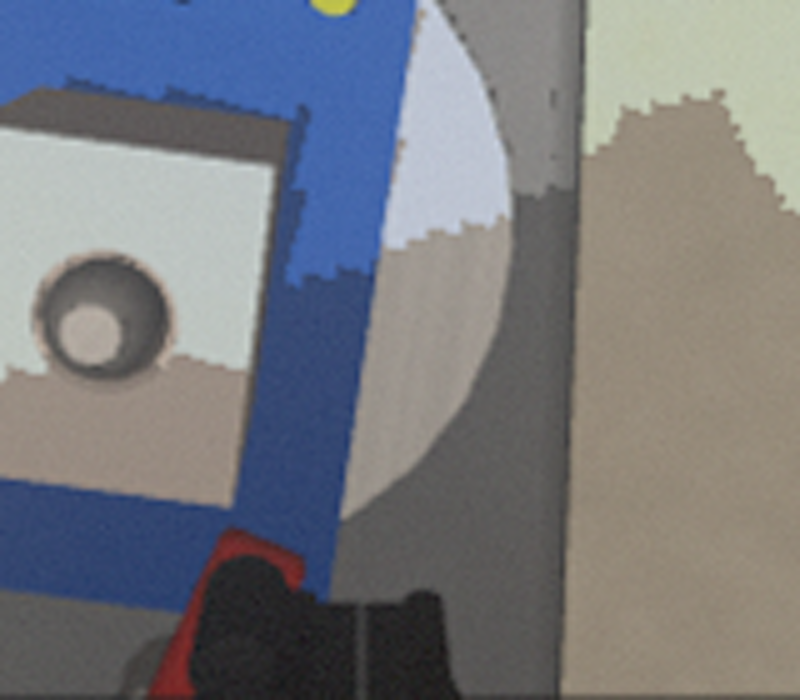

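Request:
apply_moves(delta_pos=[[0, 0.001, -0.003], [0, 0.001, -0.003], [0, 0, -0.003], [0, 0, 0]], twist=[[0, 0, 0], [0, 0, 0], [0, 0, 0], [0, 0, 0]], fingers=[-1, -1, -1, -1])

```text
time_s: 24.7
tool_pos: [490.5, 107.7, 35.0]
orientation: [0.427, 0.564, -0.427, 0.563]
wrist_force: [-0.1, -0.5, -1.0]
width: 0.004
```

```bash
python3 mv.py;  python3 snap.py w26 250 120 410 260 5
```

```text
t 24.70 p [490.5 107.7  35. ] xax [-1.1e-03  4.0e-04 -1.0e+00] zyaw -1.2979 F [-0.12 -0.45 -1.05] T [-0.04 -0.03  0.02] w 0.004 j [ 0.02  0.43 -0.4   2.07  0.26  0.69 -1.84]
t 24.70 p [490.5 107.7  35. ] xax [-1.1e-03  4.0e-04 -1.0e+00] zyaw -1.2979 F [-0.12 -0.45 -1.05] T [-0.04 -0.03  0.02] w 0.004 j [ 0.02  0.43 -0.4   2.07  0.26  0.69 -1.84]
```

View pics/w26c.png

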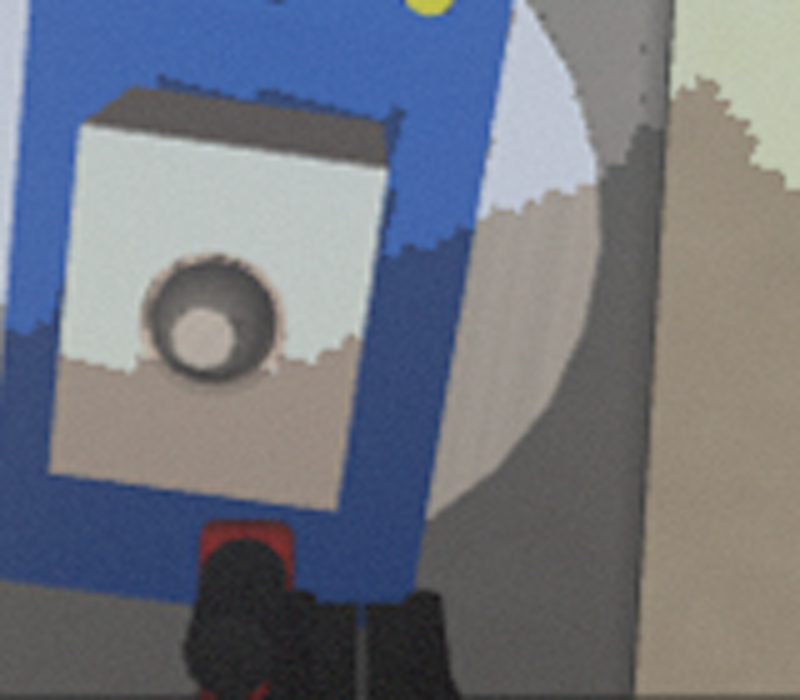

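Request:
apply_moves(delta_pos=[[0, 0, -0.001], [0, 0, 0]], twist=[[0, 0, 0], [0, 0, 0]], fingers=[-1, -1])

```text
time_s: 24.95
tool_pos: [490.2, 107.8, 34.9]
orientation: [0.427, 0.564, -0.428, 0.563]
wrist_force: [-0.7, -0.2, -0.2]
width: 0.005
```

```bash
python3 mv.py
```

```text
t 24.95 p [490.2 107.8  34.9] xax [-1.4e-03 -2.0e-04 -1.0e+00] zyaw -1.2988 F [-0.67 -0.21 -0.18] T [ 0.   -0.03 -0.01] w 0.005 j [ 0.02  0.43 -0.4   2.07  0.26  0.69 -1.84]
```

Back off sideways, rise, and look.

Request:
apply_moves(delta_pos=[[0, 0, 0.006], [0, 0, 0.012], [-0.02, 0, 0], [-0.04, 0, 0], [-0.04, 0, 0], [-0.03, -0.025, 0], [0, -0.025, 0], [0, 0, 0]], twist=[[0, 0, 0], [0, 0, 0], [0, 0, 0], [0, 0, 0], [0, 0, 0], [0, 0, 0], [0, 0, 0], [0, 0, 0]], fingers=[-1, -1, -1, -1, -1, -1, -1, -1])

```text
time_s: 25.75
tool_pos: [445.6, 74.8, 165.8]
orientation: [0.428, 0.562, -0.429, 0.563]
wrist_force: [-0.7, -0.1, -0.4]
width: 0.004
```

Request:
apply_moves(delta_pos=[[0, 0, 0], [0, 0, 0]], twist=[[0, 0, 0], [0, 0, 0]], fingers=[-1, -1])

```text
time_s: 25.95
tool_pos: [448.3, 76.5, 164.9]
orientation: [0.428, 0.563, -0.428, 0.563]
wrist_force: [0.1, 0.9, 0.6]
width: 0.007
```

```bash
python3 snap.py w27 200 0 360 200 4; python3 - <<'E'
from h import *
im=ctrl.snapshot('side')[:,:,::-1]; cv2.imwrite('pics/s27.png',im); b=np.clip(im.astype(float)*1.8,0,255).astype(np.uint8); crop(b,280,180,380,250,8,'pics/s27c.png')
E
```

```text
t 25.95 p [448.3  76.5 164.9] xax [ 0.e+00  3.e-04 -1.e+00] zyaw -1.3001 F [0.12 0.92 0.59] T [0.05 0.04 0.01] w 0.007 j [ 0.16  0.17 -0.47  2.05  0.1   0.94 -1.66]
```

View pics/w27.png

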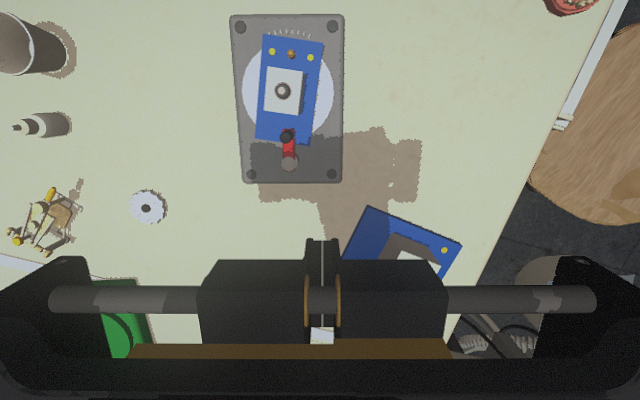

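View pics/w27c.png

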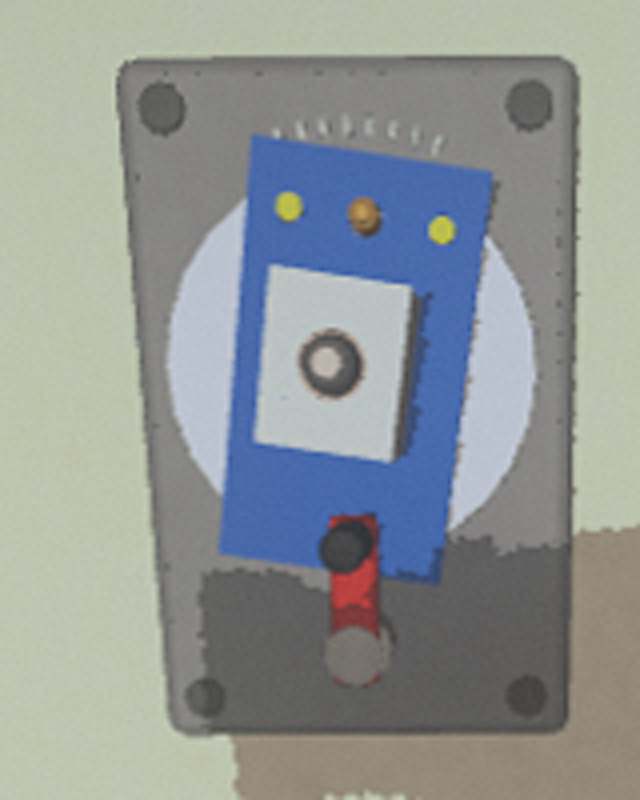

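View pics/s27c.png

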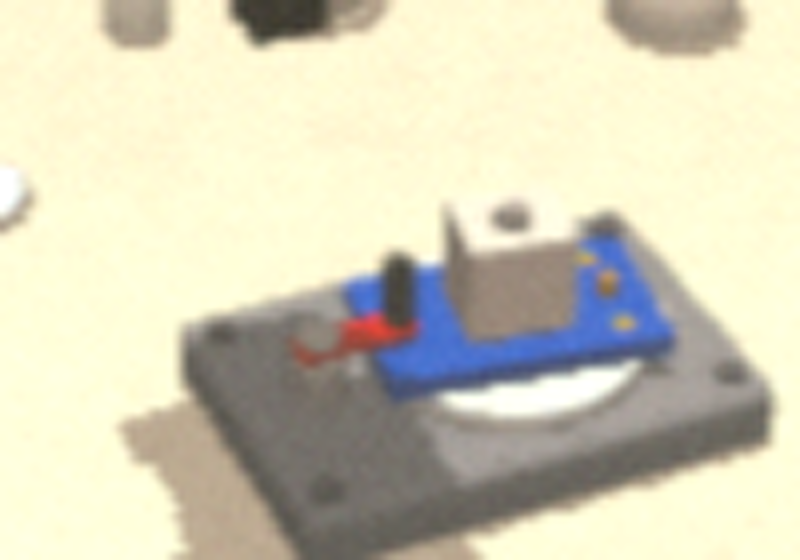

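```bash
python3 -c "
from cell import ctrl
print(ctrl.close_job())"
```

```text
the job is handed in; nothing more can be done
None
```

The plate is seated on the stand over both shaft and pin, the keeper is swung in over its edge, and I handed the job in at about 26 s. `close_job` gives no verdict, so what follows rests on my own checks.

- **Plate:** I gripped the smaller blue plate by its hub and turned it to about 0.13 rad, correcting the last degree or so by watching the pin through the plate's hole. I then lowered it in small steps until it touched the seat. At contact the wrist force rose by about 7 N. By the tool height, the underside was then at about 31.8 mm, against a seat at 32 mm.
- **Keeper:** I pushed the knob in two strokes with the closed fingers. The wrist force was about 3.6 N at most in the readings I took.
- **Last pictures:** the plate looks flush with the shaft and pin through it. The bar lies along the stand's +x at about 1.55 rad, estimated from the picture, and clears the plate's edge. The arm is well clear, and I saw no contact with the cast, denture, jar or cup. I did not re-measure those four at the end.

**What disagreed:**
- The cameras differed from each other by several millimetres, and the wrist camera seems tilted by about 0.03 rad.
- The fingers appear to end about 20 mm above the reported tool point. My first keeper stroke therefore passed over the knob without touching it, and I repeated it 20 mm lower.
- I backed off when the last 1 mm nudge met no clear resistance, so the keeper may stop just short of its end stop at 1.62 rad.

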